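# Load the humid incubation tub

## Robot

A 6-joint arm with a two-finger parallel gripper is mounted at the origin on the work surface. World frame = base frame: x ahead of the robot, y to its left, z up, the work surface at z = 0. Lengths are in m, angles in rad, forces in N, time in s.
With the tool pointing down it reaches from about 0.325 to 1 m from the base axis. Payload 5.1 kg.
Tool frame: the origin (TCP) lies on the centre line of the jaws, within the pads' length; the fingertips stand 14 mm ahead of it and the grasp point (between the pads) lies 5 mm behind it (arm.tcp_to_tips is the z of the fingertips in the tool frame, in m); z points along the fingers, y is the direction in which the jaws open and shut (so a half turn about z gives the same grasp; the last joint's range is limited). The gripper opens to 85 mm and grips with 20 to 120 N. Pads are 22 mm wide; open, the fingers measure 114 mm over their backs; the gripper's body (76 mm by 85 mm) begins 54 mm behind the grasp point. The pads swing forward as they close: fully open they stand 13 mm farther back than shut.
Start: joints at [1.085, 0.124, 1.65, -0, 1.367, -0.083], TCP at [0.255, 0.598, 0.245] pointing down, gripper open.
Joint ranges: [-2.61, 2.61], [-1.02, 2.33], [0.03, 2.71], [-1.35, 4.49], [0.32, 2.68], [-2.91, 2.91]. Speed limits (rad/s): [2.57, 2.57, 3.14, 3.14, 3.14, 3.14].

## Interface

Orientations are given as a rotation vector (axis times angle).
In Python, from cell import arm, vision, workorder gives the robot as it stands.
- The arm moves only by the tool play_rows, never from a script. Its argument "rows" is a list of rows, each a list of 3 entries, a list of its own where there are three numbers: the finger opening in m, from 0 to 0.0854, then the shift along the tool's x, y, z in m, then the turn, a rotation vector about the tool's x, y, z in degrees. In form: [[grip, [dx, dy, dz], [ax, ay, az]], ...]. A call has exactly 8 rows; each row is the pose to reach, as a shift and turn from the pose measured when the call began, along the tool's axes at that moment; what a row does not reach only later rows make up. A row lasts 1/8 s, in which the tool goes at most 62.5 mm and 10.7 degrees, less where a joint would pass 70% of its speed; a pose out of reach is approached as far as the arm can. A call with a gripper value outside its range is refused whole. The fingers move at their own pace and stop on an object; "squeeze" is the grip in N (left out, the last holds). Time passes only in rows, so rows that repeat a pose let the fingers close, or fill a call up. It gives the time, the measured TCP pose, the force and the opening at its end, in the units of the state.
- arm.read_state(): the state, without advancing time (a new reading comes with each control period).
- vision.snapshot(name): name is "side" or "top" or "wrist"; returns the picture (400x640x3 uint8, red, green, blue); there is no depth.
- vision.get_calibration(name): a dict with "camera_matrix" (3x3 intrinsics, pixels), "position" and "rotation" of the camera in the world; the wrist camera has in their place "tool_from_camera" (4x4, takes a point from camera to tool coordinates, whose origin is the TCP and whose axes are the flange's). Camera axes: x right, y up, looking along -z (the intrinsics and any distortion apply to the point x, -y, -z); pixel columns grow to the right and rows downward; lengths in m; the calibration is good to about 2 mm. A picture is of the moment at which its call begins: read the wrist's pose just before it. get_calibration takes no time and is no camera call.
- workorder.sign_off(): hands the job in, once; it reports no verdict.
The state is a dict: "t": time; "q": joint angles; "dq": joint speeds; "joint_efforts": joint torques, N m; "tool_pos": TCP position; "ee_rot": TCP orientation; "ft_force": force on the tool from outside, world axes, zero at the start; "moment": the same for the moment, N m; "width": finger opening in m.
Only numpy, scipy, OpenCV 4.12 (cv2) and the standard library are available. Lean on these libraries where they do the work, as an engineer would, in place of code of your own. Each camera call takes 0.05 s, during which the arm holds its last target. There are 200 camera calls.

## Task

Load the waiting culture pots into the incubation tub: first shut off the humid-air valve, then lever up the tight lid with the blade of the scraper (not with the fingers), swing it fully open and stand every pot upright on the tub's floor without dropping any. Then close the lid all the way, and only after that turn the valve handle to half open (45 degrees). Leave the scraper lying flat in its blue tray again, and leave the spray bottle, the carton and the jar alone.

Things in the scene. Friction and masses are not known exactly. Their poses are not given: they have to be found in the camera images.
- chamber: Clear plastic incubation tub, fixed. Origin: centre of its underside, on the bench; z up, +y to the hinge side, -y to the pry side. Outside 240 (x) by 180 mm (y), walls 5 mm, inside 230 by 170 mm; floor 5 mm above the bench, wall tops at 93 mm. White rim flange juts out 20 mm at the x ends and 22 mm on the -y side, top at 83 mm. Pipe, valve and fogger bucket are part of it.
- lid_hinge (a point): Fixed point: middle of the lid's hinge line, at x 0, y +95, z 93 mm in the tub's frame. The hinge line runs along the tub's x. Axes as the tub's.
- pry_gap (a point): Fixed point in the mouth of the pry gap, half-way up it (tub frame x -35, y -112, z 88 mm; axes as the tub's). All along the -y side a slot 10 mm high (z 83 to 93 mm) and 22 mm deep runs between the flange's top and the lid's underside, too thin for fingers. The blade goes in here towards the tub's +y.
- lid (a joint): Lid angle, rad: 0 shut flat on the rim, grows as the pry-side edge rises, stop at 1.85. The hinge is stiff: the lid stays where it is left; the free edge takes about 3 N to lift and a light push to lower.
- lid_edge (a point): Moves with the lid: middle of the underside of its free edge, 207 mm from the hinge line. The lid is a clear plate 280 mm long (x), 5 mm thick, white border, no handle; shut, its edge is flush with the flange's, underside at 93 mm. Axes as the tub's when shut.
- valve (a joint): Ball valve handle, rad: 0 shut (stop), 1.571 fully open (stop), 0.785 half open: the handle's angle from the tub's +x, anticlockwise from above. Shut it points to the tub's +x (across the pipe), fully open to +y (along the pipe, towards the tub). Stays where left; about 3 N at the grip turns it. The steel plate below has marks at 0, 45 and 90 degrees.
- valve_axis (a point): Fixed point on the handle's upright turning axis, at the handle's mid-height (tub frame x +85, y -240, z 98 mm; axes as the tub's). The pipe below it is 27 mm thick, centre 42 mm up; it runs from the tub's wall to y -335 mm, then to +x to the fogger bucket (170 mm across, 160 mm high, centre x +395, y -335 mm).
- valve_grip (a point): Moves with the handle: centre of its yellow sleeve, 75 mm out from the turning axis. The sleeve is a bar 75 mm long (35 to 110 mm from the axis), 14 mm wide, 22 mm high; its x axis points outward along the handle. Pinch it across from above.
- tray: Blue plastic instrument tray, fixed: 260 mm long (its x) by 115 mm wide (its y), walls 4 mm thick and 12 mm high, floor 4 mm thick. Origin: centre of its underside on the bench.
- scraper_grip (a point): Scraper, 200 mm long, lying flat in the tray: wooden handle 105 by 26 wide by 24 mm thick; steel blade 95 by 32 by 2.5 mm at mid-thickness of the handle. The point is inside the handle near the balance point, 30 mm behind the blade's root, 125 mm behind its tip, 12 mm above what it lies on. x points to the blade's tip, z up.
- scraper_tip (a point): Middle of the blade's front edge, 125 mm ahead of scraper_grip. Same axes.
- pot1_mid (a point): Culture pot: white plastic pot with grey filter lid, a cylinder 56 mm across and 74 mm high, 180 g, standing on the bench; the point is its centre, half-way up (37 mm above its underside), z up through its lid. Two to four pots are present; an absent one reads None from the start.
- pot2_mid (a point): Culture pot: white plastic pot with grey filter lid, a cylinder 56 mm across and 74 mm high, 180 g, standing on the bench; the point is its centre, half-way up (37 mm above its underside), z up through its lid. Two to four pots are present; an absent one reads None from the start.
- pot3_mid (a point): Culture pot: white plastic pot with grey filter lid, a cylinder 56 mm across and 74 mm high, 180 g, standing on the bench; the point is its centre, half-way up (37 mm above its underside), z up through its lid. Two to four pots are present; an absent one reads None from the start.
- pot4_mid (a point): Culture pot: white plastic pot with grey filter lid, a cylinder 56 mm across and 74 mm high, 180 g, standing on the bench; the point is its centre, half-way up (37 mm above its underside), z up through its lid. Two to four pots are present; an absent one reads None from the start.
- spray: Bystander: white spray bottle, 68 mm across, 200 mm high. Origin: centre of its underside. Leave alone.
- glovebox: Bystander: plain carton 110 by 180 by 75 mm. Origin: centre of its underside. Leave alone.
- jug: Bystander: squat white jar, 90 mm across, 85 mm high. Origin: centre of its underside. Leave alone.
Things that resemble listed ones, but are neither listed nor needed, are in the scene too. What is shaped like the part that bears pot3_mid but red is not meant.

How it is judged:
By the outcome, as a careful person would: the job done as asked, in the order asked, and still so for the second after the job is handed in, with the robot touching nothing.
Of pot1, pot2, pot3, pot4 only 2 to 4 are there at a start; the rules pass over those that are not, and their reading is None.
At some moment in a run one of pot1, pot2, pot3, pot4 may be knocked a few centimetres aside while the robot is not near it.
It also fails if it takes over 200 s, if anything falls off the work surface, if the arm or the gripper's body presses on something with over 40 N, if the wrist force passes 120 N, or if a joint passes its speed limit or range.

## Working session

There is one attempt and no reset: what is moved stays moved. The work goes in short steps, Python scripts to look and compute and a tool call to move; the robot and the scene stay as the last step left them, time stands still between calls to the robot, and variables do not carry over. Pictures are saved under pics/ and viewed, about 12 in all and at most 16, crops included, and the job is handed in when it is done.

Besides the shell and the picture viewer there is one more tool, called after "Request:" by a JSON object that holds its "fn" and its "kwargs". play_rows: Moves the arm, as the interface text tells. Its arguments: {"type":"object","properties":{"rows":{"type":"array","items":{"type":"array"}},"squeeze":{"type":"number"}},"required":["rows"]}

```bash
ls; mkdir -p pics; python3 - <<'E'
from cell import arm, vision, workorder
import cv2,numpy as np
s=arm.read_state(); print({k:np.round(v,3) for k,v in s.items()}, arm.tcp_to_tips)
for n in ["top","side","wrist"]:
    cv2.imwrite(f"pics/{n}0.png",vision.snapshot(n)[:,:,::-1]); c=vision.get_calibration(n); print(n,{k:np.round(v,4).tolist() if not isinstance(v,str) else v for k,v in c.items()})
E
```

```text
pics
{'t': np.float64(0.0), 'q': array([ 1.085,  0.125,  1.652,  0.   ,  1.368, -0.083]), 'dq': array([ 0.   ,  0.002, -0.001,  0.001,  0.001,  0.001]), 'joint_efforts': array([-2.0000e-03, -4.2361e+01, -3.6546e+01, -0.0000e+00,  7.0000e-03,
        0.0000e+00]), 'tool_pos': array([0.255, 0.597, 0.244]), 'ee_rot': array([-6.280e-01, -3.078e+00,  3.000e-03]), 'ft_force': array([-0.568, -0.216, -0.13 ]), 'moment': array([-0.022,  0.026,  0.012]), 'width': np.float64(0.086)} 0.014
top {'camera_matrix': [[400.7458, 0.0, 317.4219], [0.0, 400.7458, 202.0677], [0.0, 0.0, 1.0]], 'position': [0.3865, -0.0598, 1.3893], 'rotation': [0.1166, -0.1152, -1.548]}
side {'camera_matrix': [[517.5049, 0.0, 325.0037], [0.0, 517.5049, 199.4673], [0.0, 0.0, 1.0]], 'position': [0.1817, -1.0142, 1.0104], 'rotation': [0.8347, -0.167, -0.3468]}
wrist {'camera_matrix': [[327.6384, 0.0, 321.3887], [0.0, 327.6384, 203.1613], [0.0, 0.0, 1.0]], 'tool_from_camera': [[-0.0008, 0.95, 0.3121, 0.079], [1.0, 0.0008, 0.0001, -0.0007], [-0.0001, 0.3121, -0.95, -0.1304], [0.0, 0.0, 0.0, 1.0]]}
```

View pics/top0.png

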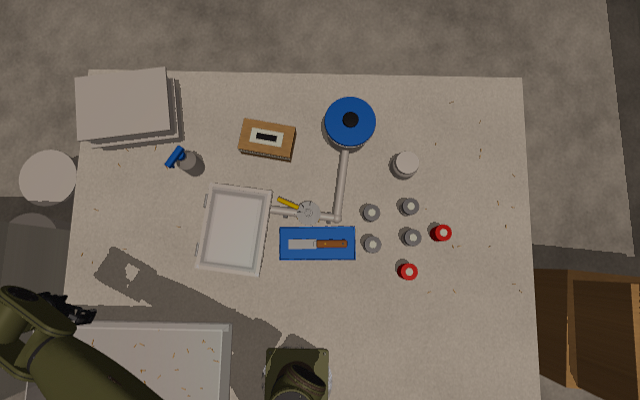

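View pics/side0.png

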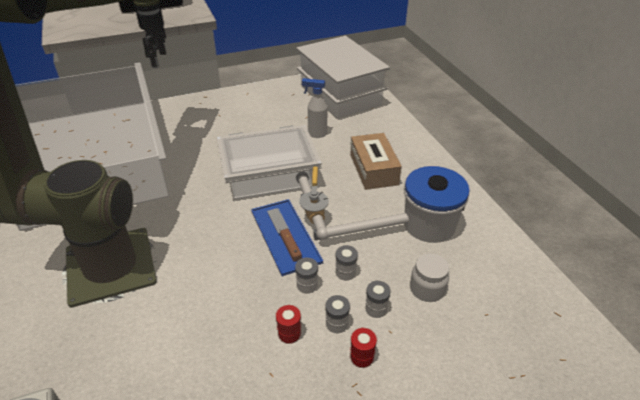

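The top view shows the tub at (233,230), with its hinges on the left (world +y). The valve is at (308,211) with its yellow handle at (288,202), and the tray and scraper are at (317,243). Four grey-lidded pots stand at (371,213), (410,206), (371,244) and (411,237). The two red ones, (442,232) and (408,271), are decoys.

```bash
cat > h.py <<'E'
from cell import arm, vision, workorder
import cv2,numpy as np
from scipy.spatial.transform import Rotation as R
def state(): return arm.read_state()
def cam(name,s=None):
    c=vision.get_calibration(name); K=np.array(c['camera_matrix'])
    if name=='wrist':
        s=s or arm.read_state(); T=np.array(c['tool_from_camera']); Rt=R.from_rotvec(s['ee_rot']).as_matrix()
        return K,Rt@T[:3,:3],Rt@T[:3,3]+s['tool_pos']
    return K,R.from_rotvec(c['rotation']).as_matrix(),np.array(c['position'])
def ray(C,uv):
    K,Rm,p=C; uv=np.atleast_2d(uv).astype(float)
    d=np.c_[(uv[:,0]-K[0,2])/K[0,0],-(uv[:,1]-K[1,2])/K[1,1],-np.ones(len(uv))]
    return p,d@Rm.T
def onz(C,uv,z):
    p,d=ray(C,uv); return p+d*((z-p[2])/d[:,2])[:,None]
def proj(C,P):
    K,Rm,p=C; c=(np.atleast_2d(P)-p)@Rm
    return np.c_[K[0,2]+K[0,0]*c[:,0]/-c[:,2],K[1,2]-K[1,1]*c[:,1]/-c[:,2]]
def tri(obs):  # [(C,uv),...] -> point nearest the rays
    A=0;b=0
    for C,uv in obs:
        p,d=ray(C,uv); d=d[0]/np.linalg.norm(d); M=np.eye(3)-np.outer(d,d); A=A+M; b=b+M@p
    return np.linalg.solve(A,b)
def go(pos,Rm,s=None):
    "shift (mm) and turn (deg) in tool axes to reach TCP pos with rotation Rm"
    s=s or state(); R0=R.from_rotvec(s['ee_rot'])
    d=R0.inv().apply(np.array(pos)-s['tool_pos']); t=(R0.inv()*R.from_matrix(Rm)).as_rotvec(degrees=True)
    return np.round(d,4).tolist(),np.round(t,1).tolist()
def down(yaw):
    "tool pointing down, jaw (y) axis at yaw in the world"
    y=np.array([np.cos(yaw),np.sin(yaw),0]);z=np.array([0,0,-1.]);return np.c_[np.cross(y,z),y,z]
def snap(name,fn=None):
    s=state(); im=vision.snapshot(name)[:,:,::-1].copy()
    if fn: cv2.imwrite('pics/'+fn,im)
    return im,cam(name,s)
E
python3 - <<'E'
from h import *
im=cv2.imread('pics/top0.png'); C=cam('top')
cr=im[165:290,185:455]; cv2.imwrite('pics/topcrop.png',cv2.resize(cr,None,fx=2.9,fy=2.9,interpolation=cv2.INTER_CUBIC))
for uv,z in [((233,230),.098),((308,211),.1),((317,243),.01),((371,213),.074),((410,206),.074),((371,244),.074),((411,237),.074),((350,122),.16),((405,163),.085),((267,135),.075)]:
    print(uv,onz(C,uv,z).round(3))
hsv=cv2.cvtColor(im,cv2.COLOR_BGR2HSV)
for n,lo,hi in [('blue',(100,150,60),(125,255,255)),('yellow',(20,150,80),(32,255,255)),('red',(0,200,80),(6,255,255)),('wood',(5,100,50),(18,255,255))]:
    m=cv2.inRange(hsv,lo,hi); 
    for c in cv2.findContours(m,0,2)[0]:
        if cv2.contourArea(c)>20: print(n,cv2.minAreaRect(c))
E
```

```text
(233, 230) [[0.483 0.214 0.098]]
(308, 211) [[ 0.549 -0.027  0.1  ]]
(317, 243) [[ 0.45  -0.058  0.01 ]]
(371, 213) [[ 0.55  -0.234  0.074]]
(410, 206) [[ 0.575 -0.364  0.074]]
(371, 244) [[ 0.448 -0.234  0.074]]
(411, 237) [[ 0.473 -0.365  0.074]]
(350, 122) [[ 0.831 -0.156  0.16 ]]
(405, 163) [[ 0.719 -0.346  0.085]]
(267, 135) [[0.81  0.119 0.075]]
blue ((316.5, 243.0), (32.0, 75.0), 90.0)
blue ((175.28378295898438, 157.2972869873047), (10.513568878173828, 23.379825592041016), 36.02737045288086)
blue ((350.0, 121.0), (48.0, 50.0), 90.0)
yellow ((287.5205993652344, 202.95362854003906), (22.439151763916016, 4.365988731384277), 23.96249008178711)
red ((408.0, 271.5), (15.0, 16.0), 90.0)
red ((442.5, 232.5), (15.0, 15.0), 90.0)
wood ((586.9999389648438, 333.99993896484375), (129.99996948242188, 103.99998474121094), 90.0)
wood ((331.5, 243.0), (6.0, 29.0), 90.0)
wood ((266.6649475097656, 139.5808868408203), (54.8668098449707, 35.33281707763672), 10.17551040649414)
```

View pics/topcrop.png

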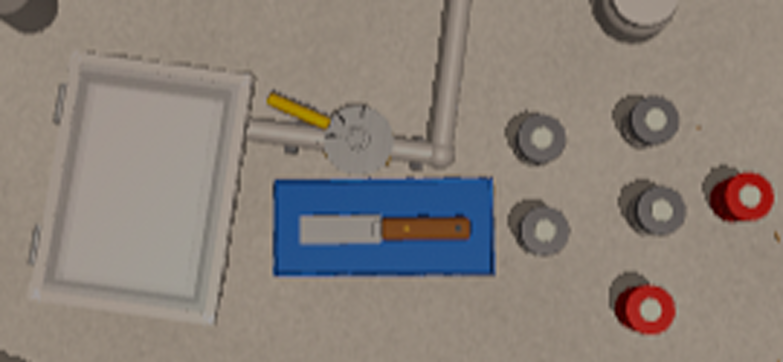

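The crop shows the lid's corners at about (77,55), (250,73), (212,322) and (32,298), with the hinges at left and the pry edge at right. The valve disc is centred at (358,137). The scraper's blade points left, towards the tub, and its centre line is at row 229.

```bash
python3 - <<'E'
from h import *
C=cam('top'); f=lambda u,v:(185+u/2.9,165+v/2.9)
px=[f(77,55),f(250,73),f(212,322),f(32,298)]
P=onz(C,px,.098); print(P.round(3)); 
print('sides',[np.linalg.norm(P[i]-P[i-1]).round(3) for i in range(4)])
V=onz(C,[f(358,137)],.09)[0]; print('valve',V)
hy=onz(C,[(287.5,203)],.11)[0]
src=np.array([[140,-112],[-140,-112],[85,-240],[140,98],[-140,98]])/1e3
dst=np.array([P[1],P[2],V,P[0],P[3]])[:,:2]
M,_=cv2.estimateAffinePartial2D(src,dst,method=cv2.LMEDS) if 0 else (None,None)
a=src-src.mean(0);b=dst-dst.mean(0);yaw=np.arctan2((a[:,0]*b[:,1]-a[:,1]*b[:,0]).sum(),(a*b).sum())
Rm=R.from_euler('z',yaw).as_matrix()[:2,:2]; o=dst.mean(0)-Rm@src.mean(0)
print('tub',o,np.degrees(yaw)); print('res',(src@Rm.T+o-dst).round(4).tolist())
h=hy-V; print('handle ang rel tub',np.degrees(np.arctan2(h[1],h[0])-yaw), np.hypot(h[0],h[1]))
for n,u,v in [('tip',300,229),('root',381,229),('end',470,229)]: print(n,onz(C,[f(u,v)],.016)[0].round(4))
print('tray',onz(C,[f(274,180),f(494,180),f(494,275),f(274,275)],.012).round(4))
for n,u,v in [('p',542,138),('p',656,120),('p',545,229),('p',662,210)]: print(n,onz(C,[f(u,v)],.074)[0].round(4))
E
```

```text
[[0.632 0.292 0.098]
 [0.615 0.095 0.098]
 [0.338 0.127 0.098]
 [0.36  0.325 0.098]]
sides [np.float64(0.274), np.float64(0.197), np.float64(0.279), np.float64(0.2)]
valve [ 0.54603647 -0.02804393  0.09      ]
tub [0.48733457 0.21723507] -6.237035464379176
res [[-0.001, -0.0046], [-0.0023, -0.0056], [-0.0003, -0.0025], [0.005, 0.0078], [-0.0014, 0.0048]]
handle ang rel tub 75.07575200345093 0.07267366983889986
tip [0.4448 0.0395 0.016 ]
root [ 0.4467 -0.0558  0.016 ]
end [ 0.4487 -0.1605  0.016 ]
tray [[ 0.5022  0.0724  0.012 ]
 [ 0.5074 -0.1887  0.012 ]
 [ 0.3957 -0.1894  0.012 ]
 [ 0.3907  0.0686  0.012 ]]
p [ 0.551  -0.2374  0.074 ]
p [ 0.5743 -0.3676  0.074 ]
p [ 0.4478 -0.2407  0.074 ]
p [ 0.4717 -0.3729  0.074 ]
```

```bash
python3 - <<'E'
from h import *
print(go([.56,.02,.32],down(np.radians(-21))))
E
```

```text
([-0.5073, -0.4118, -0.0751], [-0.1, 0.1, 87.9])
```

Request:
{"fn": "play_rows", "kwargs": {"rows": [[0.085,[-0.04,-0.03,-0.03],[0,0,10]],[0.085,[-0.08,-0.065,-0.06],[0,0,20]],[0.085,[-0.125,-0.1,-0.075],[0,0,30]],[0.085,[-0.17,-0.14,-0.075],[0,0,40]],[0.085,[-0.215,-0.175,-0.075],[0,0,50]],[0.085,[-0.26,-0.21,-0.075],[0,0,60]],[0.085,[-0.305,-0.25,-0.075],[0,0,70]],[0.085,[-0.35,-0.285,-0.075],[0,0,80]]], "squeeze": 100}}

```text
t: 1.15
tool_pos: [0.4653, 0.1964, 0.3196]
ee_rot: [2.465, 1.946, -0.002]
ft_force: [0.4, 1.2, -0.1]
width: 0.0847
```

```bash
python3 - <<'E'
from h import *
print(go([.56,.02,.32],down(np.radians(-21))),state()['tool_pos'])
E
```

```text
([-0.1496, 0.1331, -0.0003], [-0.0, 0.1, 7.6]) [0.46526237 0.19637607 0.31956242]
```

```bash
python3 - <<'E'
from h import *
im,C=snap('wrist','w1.png'); np.savez('w1.npz',K=C[0],R=C[1],p=C[2])
E
```

Request:
{"fn": "play_rows", "kwargs": {"rows": [[0.085,[-0.03,0.025,0],[0,0,3]],[0.085,[-0.07,0.06,0],[0,0,5]],[0.085,[-0.11,0.1,0],[0,0,7.6]],[0.085,[-0.15,0.133,0],[0,0,7.6]],[0.085,[-0.15,0.133,0],[0,0,7.6]],[0.085,[-0.15,0.133,0],[0,0,7.6]],[0.085,[-0.15,0.133,0],[0,0,7.6]],[0.085,[-0.15,0.133,0],[0,0,7.6]]]}}

```text
t: 2.2
tool_pos: [0.5605, 0.0149, 0.3208]
ee_rot: [2.591, 1.766, -0.004]
ft_force: [0.2, -0.7, 0.2]
width: 0.0846
```

```bash
python3 - <<'E'
from h import *
im,C=snap('wrist','w2.png'); np.savez('w2.npz',K=C[0],R=C[1],p=C[2])
a=cv2.imread('pics/w1.png'); cv2.imwrite('pics/w12.png',np.vstack([a[:,:],im])[:, :][::1] if 0 else cv2.resize(np.vstack([a,im]),(480,600)))
E
```

```text
(no output)
```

View pics/w12.png

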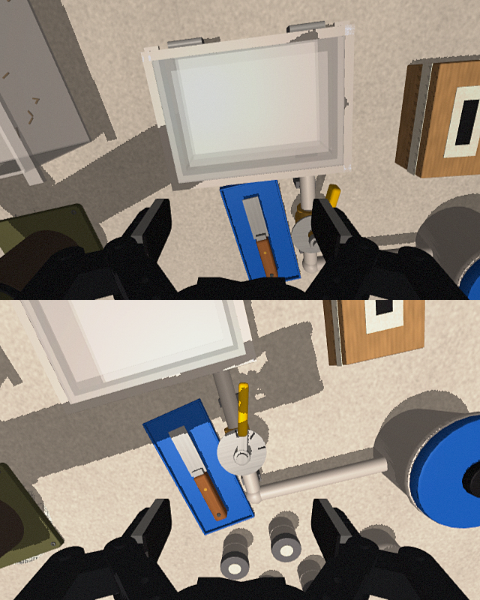

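In the lower image the handle's sleeve is at about (243,400) and the valve hub at (241,453), in the half-scale picture. I'll take the lid corners from an enlarged crop of the upper one.

```bash
python3 - <<'E'
from h import *
a=cv2.imread('pics/w1.png'); cv2.imwrite('pics/w1c.png',cv2.resize(a[20:260,180:490],None,fx=2.5,fy=2.5,interpolation=cv2.INTER_CUBIC))
E
```

```text
(no output)
```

View pics/w1c.png

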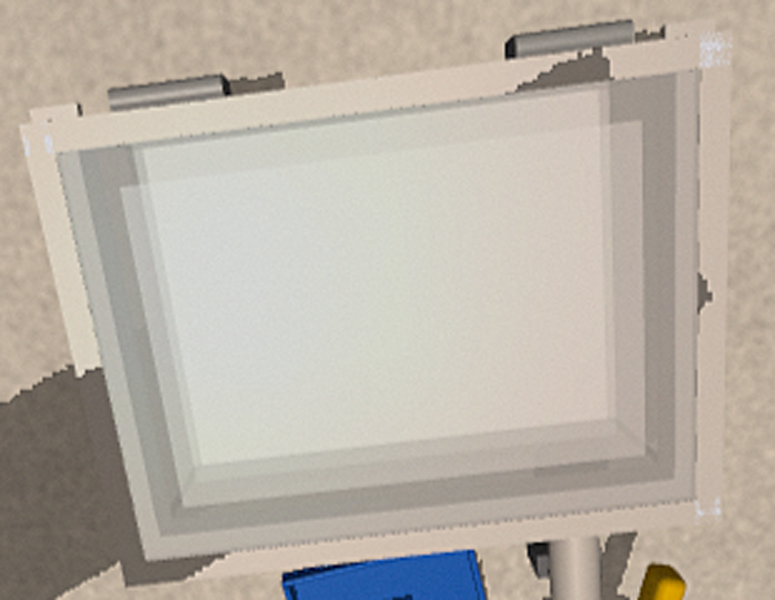

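```bash
cat >> h.py <<'E'
def load(n):
    d=np.load(n); return d['K'],d['R'],d['p']
E
python3 - <<'E'
from h import *
C=load('w1.npz'); f=lambda u,v:(180+u/2.5,20+v/2.5)
P=onz(C,[f(22,125),f(730,36),f(719,519),f(124,587)],.098); print(P.round(4))
print('sides',[np.linalg.norm(P[i]-P[i-1]).round(4) for i in range(4)])
e=P[2]-P[3]; yaw=np.arctan2(e[1],e[0]); e2=P[1]-P[0]; print('yaw',np.degrees(yaw),np.degrees(np.arctan2(e2[1],e2[0])))
C2=load('w2.npz'); im=cv2.imread('pics/w2.png'); hsv=cv2.cvtColor(im,cv2.COLOR_BGR2HSV)
m=cv2.inRange(hsv,(20,150,80),(34,255,255)); c=max(cv2.findContours(m,0,2)[0],key=cv2.contourArea); r=cv2.minAreaRect(c);print(r)
bx=cv2.boxPoints(r); print(onz(C2,bx,.107).round(4).tolist())
V=onz(C2,[(321.3,204)],.11)[0]; print('hub',V)
ctr=P.mean(0); Rm=R.from_euler('z',yaw).as_matrix()[:2,:2]
mid=(P[2]+P[3])[:2]/2; o=mid+Rm@[0,.112]; print('tub from edge',o,'valve pred',o+Rm@[.085,-.24])
for zz in (.098,): 
  top=onz(C2,[r[0]],.107)[0]; h=top-V; print(top,np.degrees(np.arctan2(h[1],h[0])-yaw),np.hypot(*h[:2]))
E
```

```text
[[0.3616 0.3273 0.098 ]
 [0.6392 0.2937 0.098 ]
 [0.6155 0.0921 0.098 ]
 [0.3361 0.123  0.098 ]]
sides [np.float64(0.2059), np.float64(0.2796), np.float64(0.203), np.float64(0.2811)]
yaw -6.313896723019063 -6.896415309109799
((323.7707214355469, 145.50564575195312), (13.43458366394043, 71.13040161132812), 1.1934894323349)
[[0.5536, 0.0075, 0.107], [0.5825, 0.0757, 0.107], [0.595, 0.0705, 0.107], [0.567, 0.0019, 0.107]]
hub [ 0.54936508 -0.01804523  0.11      ]
tub from edge [0.48814044 0.2188773 ] valve pred [ 0.54623076 -0.02901484]
[0.57504415 0.04005706 0.107     ] 72.47023150430762 0.063523942531209
```

```bash
python3 - <<'E'
from h import *
D=down(np.radians(-22.6))
print(go([.5757,.0416,.16],D),go([.5757,.0416,.096],D))
E
```

```text
([0.0314, 0.0037, 0.1607], [0.2, 0.3, 1.1]) ([0.0317, 0.0035, 0.2247], [0.2, 0.3, 1.1])
```

Request:
{"fn": "play_rows", "kwargs": {"rows": [[0.05,[0.0315,0.0036,0.05],[0,0,1]],[0.05,[0.0315,0.0036,0.1],[0,0,1]],[0.05,[0.0315,0.0036,0.15],[0,0,1]],[0.05,[0.0315,0.0036,0.19],[0,0,1]],[0.05,[0.0315,0.0036,0.21],[0,0,1]],[0.05,[0.0315,0.0036,0.225],[0,0,1]],[0.05,[0.0315,0.0036,0.225],[0,0,1]],[0.0,[0.0315,0.0036,0.225],[0,0,1]]], "squeeze": 40}}

```text
t: 3.25
tool_pos: [0.577, 0.0413, 0.0974]
ee_rot: [2.605, 1.742, 0.0]
ft_force: [-0.1, -0.3, 0.3]
width: 0.0328
```

Request:
{"fn": "play_rows", "kwargs": {"rows": [[0,[0,0,0],[0,0,0]],[0,[0,0,0],[0,0,0]],[0,[0,0,0],[0,0,0]],[0,[0,0,0],[0,0,0]],[0,[0,0,0],[0,0,0]],[0,[0,0,0],[0,0,0]],[0,[0,0,0],[0,0,0]],[0,[0,0,0],[0,0,0]]]}}

```text
t: 4.25
tool_pos: [0.577, 0.0417, 0.0987]
ee_rot: [2.607, 1.741, 0.001]
ft_force: [-5.5, 2.3, 6.5]
width: 0.0135
```

```bash
cat >> h.py <<'E'
def rows(wps,grip,s=None):
    "8 rows from list of (pos,Rm) waypoints"
    import json; s=s or state()
    print(json.dumps([[grip,*go(p,Rm,s)] for p,Rm in wps]))
E
python3 - <<'E'
from h import *
s=state();x=R.from_rotvec(s['ee_rot']).as_matrix()[:,0]; p=s['tool_pos']; print(p,s['ft_force'],s['width'])
ax=np.array([.5465,-.0285]); h=p[:2]-ax; a0=np.arctan2(h[1],h[0]); print(np.degrees(a0),np.hypot(*h),np.degrees(np.arctan2(x[1],x[0])))
tx=np.arctan2(x[1],x[0])
r=np.hypot(*h)
w=[]
for k in range(1,9):
    d=-np.radians(5*k); w.append(([ax[0]+r*np.cos(a0+d),ax[1]+r*np.sin(a0+d),p[2]],down(tx+d-np.pi/2)))
rows(w,0)
E
```

```text
[0.5770133  0.04171537 0.09867899] [-5.50589617  2.31101459  6.47403249] 0.013536927420107932
66.51181248480962 0.07655886638583735 67.46601319685729
[[0, [-0.0004, 0.0067, 0.0], [0.4, 0.2, 5.0]], [0, [-0.0014, 0.0133, 0.0001], [0.4, 0.1, 10.0]], [0, [-0.0029, 0.0198, 0.0001], [0.4, 0.1, 15.0]], [0, [-0.0051, 0.0261, 0.0002], [0.4, 0.1, 20.0]], [0, [-0.0077, 0.0322, 0.0002], [0.4, 0.1, 25.0]], [0, [-0.0109, 0.0381, 0.0003], [0.4, 0.1, 30.0]], [0, [-0.0146, 0.0437, 0.0003], [0.4, 0.1, 35.0]], [0, [-0.0187, 0.0489, 0.0004], [0.4, 0.0, 40.0]]]
```

Request:
{"fn": "play_rows", "kwargs": {"rows": [[0,[-0.0004,0.0067,0.0],[0,0,5.0]],[0,[-0.0014,0.0133,0],[0,0,10.0]],[0,[-0.0029,0.0198,0],[0,0,15.0]],[0,[-0.0051,0.0261,0],[0,0,20.0]],[0,[-0.0077,0.0322,0],[0,0,25.0]],[0,[-0.0109,0.0381,0],[0,0,30.0]],[0,[-0.0146,0.0437,0],[0,0,35.0]],[0,[-0.0187,0.0489,0],[0,0,40.0]]]}}

```text
t: 5.25
tool_pos: [0.6137, 0.0062, 0.0987]
ee_rot: [3.049, 0.741, -0.001]
ft_force: [-6.4, 3.0, 3.4]
width: 0.0131
```

```bash
python3 - <<'E'
from h import *
s=state();x=R.from_rotvec(s['ee_rot']).as_matrix()[:,0]; p=s['tool_pos']; print(p,s['ft_force'],s['width'])
ax=np.array([.5465,-.0285]); h=p[:2]-ax; a0=np.arctan2(h[1],h[0]); print(np.degrees(a0),np.hypot(*h),np.degrees(np.arctan2(x[1],x[0])))
tx=np.arctan2(x[1],x[0]); r=.0765
end=np.radians(-8.5); w=[]
for k in range(1,9):
    f=min(k/7,1); a=a0+(end-a0)*f; w.append(([ax[0]+r*np.cos(a),ax[1]+r*np.sin(a),p[2]],down(tx+(end-tx)*f-np.pi/2)))
rows(w,0)
E
```

```text
[0.61371001 0.0061758  0.09874814] [-6.35941116  2.95763903  3.3809481 ] 0.013068024953586867
27.29065862247909 0.07562800896152529 27.314292031300738
[[0, [0.0006, 0.0068, 0.0], [0.2, 0.1, 5.1]], [0, [-0.0003, 0.0136, 0.0001], [0.2, 0.1, 10.2]], [0, [-0.0019, 0.0202, 0.0001], [0.2, 0.0, 15.3]], [0, [-0.004, 0.0267, 0.0001], [0.2, 0.0, 20.5]], [0, [-0.0066, 0.033, 0.0001], [0.2, 0.0, 25.6]], [0, [-0.0099, 0.039, 0.0002], [0.2, 0.0, 30.7]], [0, [-0.0136, 0.0447, 0.0002], [0.2, 0.0, 35.8]], [0, [-0.0136, 0.0447, 0.0002], [0.2, 0.0, 35.8]]]
```

Next, the last 36°, then check the force against the stop.

Request:
{"fn": "play_rows", "kwargs": {"rows": [[0,[0.0002,0.0068,0.0],[0,0,5]],[0,[-0.0006,0.0136,0],[0,0,10]],[0,[-0.002,0.0202,0],[0,0,15]],[0,[-0.004,0.0267,0],[0,0,20]],[0,[-0.0066,0.033,0],[0,0,25]],[0,[-0.0099,0.039,0],[0,0,30]],[0,[-0.0136,0.0447,0],[0,0,35]],[0,[-0.0138,0.0455,0],[0,0,36]]]}}

```text
t: 6.25
tool_pos: [0.6208, -0.0364, 0.0987]
ee_rot: [-3.129, 0.234, 0.006]
ft_force: [-6.9, 17.8, 3.9]
width: 0.0132
```

```bash
python3 - <<'E'
from h import *
s=state();x=R.from_rotvec(s['ee_rot']).as_matrix()[:,0]; p=s['tool_pos']; print(p,s['ft_force'],s['width'])
ax=np.array([.5465,-.0285]); h=p[:2]-ax; a0=np.arctan2(h[1],h[0]); print(np.degrees(a0),np.hypot(*h),np.degrees(np.arctan2(x[1],x[0])))
E
```

```text
[ 0.62075125 -0.03639534  0.09868362] [-6.85897982 17.79982069  3.8501798 ] 0.013188250105770863
-6.069609584486286 0.07466983717100958 -8.551834926439227
```

Request:
{"fn": "play_rows", "kwargs": {"rows": [[0.04,[0,0,0],[0,0,0]],[0.05,[0,0,0],[0,0,0]],[0.05,[0,0,0],[0,0,0]],[0.05,[0,0,-0.03],[0,0,0]],[0.05,[0,0,-0.07],[0,0,0]],[0.05,[0,0,-0.12],[0,0,0]],[0.05,[0,0,-0.16],[0,0,0]],[0.05,[0,0,-0.18],[0,0,0]]]}}

```text
t: 7.25
tool_pos: [0.6225, -0.0376, 0.2821]
ee_rot: [-3.13, 0.235, -0.001]
ft_force: [-0.6, -0.3, -0.1]
width: 0.05
```

```bash
python3 - <<'E'
from h import *
C2=load('w2.npz'); im=cv2.imread('pics/w2.png'); hsv=cv2.cvtColor(im,cv2.COLOR_BGR2HSV)
m=cv2.inRange(hsv,(5,110,50),(18,255,255)); m[:,:200]=0
for c in cv2.findContours(m,0,2)[0]:
    if cv2.contourArea(c)>300: r=cv2.minAreaRect(c);print(r,onz(C2,cv2.boxPoints(r),.026).round(4).tolist(),onz(C2,[r[0]],.026).round(4))
m=cv2.inRange(hsv,(100,150,60),(125,255,255)); m[:,350:]=0
r=cv2.minAreaRect(max(cv2.findContours(m,0,2)[0],key=cv2.contourArea)); print('tray',r,onz(C2,cv2.boxPoints(r),.012).round(4).tolist())
D=down(np.radians(1.5)); print(go([.445,-.0855,.2],D),state()['tool_pos'])
E
```

```text
((281.31109619140625, 262.152099609375), (65.73387908935547, 19.76765251159668), 62.927921295166016) [[0.4372, -0.0576, 0.026], [0.4659, -0.0542, 0.026], [0.4689, -0.1571, 0.026], [0.4382, -0.1618, 0.026]] [[ 0.4526 -0.106   0.026 ]]
((507.5, 42.5), (85.0, 115.0), 90.0) [[0.7645, 0.129, 0.026], [0.8863, 0.0812, 0.026], [0.8729, -0.0112, 0.026], [0.7418, 0.0404, 0.026]] [[0.8167 0.0616 0.026 ]]
((439.597412109375, 42.99041748046875), (87.2510757446289, 10.6535062789917), 84.38241577148438) [[0.7434, 0.1372, 0.026], [0.7549, 0.1338, 0.026], [0.7406, 0.0398, 0.026], [0.7282, 0.0434, 0.026]] [[0.7421 0.0903 0.026 ]]
tray ((264.7732849121094, 226.39938354492188), (174.96484375, 83.71965026855469), 64.74684143066406) [[0.3918, 0.0686, 0.012], [0.5072, 0.0743, 0.012], [0.5145, -0.1863, 0.012], [0.3782, -0.2034, 0.012]]
([-0.1684, 0.074, 0.0818], [-0.1, -0.2, -100.1]) [ 0.62248407 -0.0376467   0.28205673]
```

Request:
{"fn": "play_rows", "kwargs": {"rows": [[0.06,[-0.02,0.01,0.01],[0,0,-10]],[0.06,[-0.04,0.02,0.02],[0,0,-20]],[0.06,[-0.06,0.03,0.03],[0,0,-30]],[0.06,[-0.08,0.04,0.04],[0,0,-40]],[0.06,[-0.1,0.05,0.05],[0,0,-50]],[0.06,[-0.12,0.06,0.06],[0,0,-60]],[0.06,[-0.15,0.07,0.07],[0,0,-70]],[0.06,[-0.168,0.074,0.08],[0,0,-80]]], "squeeze": 120}}

```text
t: 8.25
tool_pos: [0.4437, -0.0858, 0.2001]
ee_rot: [-2.544, -1.838, -0.002]
ft_force: [0.2, -0.2, 0.3]
width: 0.0601
```

```bash
python3 - <<'E'
from h import *
D=down(np.radians(1)); rows([([.449,-.0855,.2],D)],.06)
E
```

```text
[[0.06, [0.002, 0.0049, 0.0001], [-0.1, -0.2, -19.3]]]
```

Request:
{"fn": "play_rows", "kwargs": {"rows": [[0.06,[0.002,0.005,0],[0,0,-10]],[0.06,[0.002,0.005,0],[0,0,-19]],[0.06,[0.002,0.005,0],[0,0,-19]],[0.06,[0.002,0.005,0.02],[0,0,-19]],[0.06,[0.002,0.005,0.04],[0,0,-19]],[0.06,[0.002,0.005,0.06],[0,0,-19]],[0.06,[0.002,0.005,0.07],[0,0,-19]],[0.06,[0.002,0.005,0.07],[0,0,-19]]]}}

```text
t: 9.25
tool_pos: [0.4484, -0.0851, 0.1292]
ee_rot: [-2.206, -2.23, -0.001]
ft_force: [-0.6, -0.3, -0.7]
width: 0.0601
```

```bash
python3 - <<'E'
from h import *
im,C=snap('wrist','w3.png'); hsv=cv2.cvtColor(im,cv2.COLOR_BGR2HSV); s=state(); print(s['tool_pos'])
m=cv2.inRange(hsv,(5,110,50),(18,255,255))
for c in cv2.findContours(m,0,2)[0]:
    if cv2.contourArea(c)>300: r=cv2.minAreaRect(c);print(r,onz(C,cv2.boxPoints(r),.028).round(4).tolist())
E
```

```text
[ 0.44906778 -0.08530374  0.1300994 ]
((322.0, 230.0), (34.0, 126.0), 0.0) [[0.4362, -0.159, 0.028], [0.4367, -0.0546, 0.028], [0.4611, -0.0543, 0.028], [0.464, -0.1587, 0.028]]
```

View pics/w3.png

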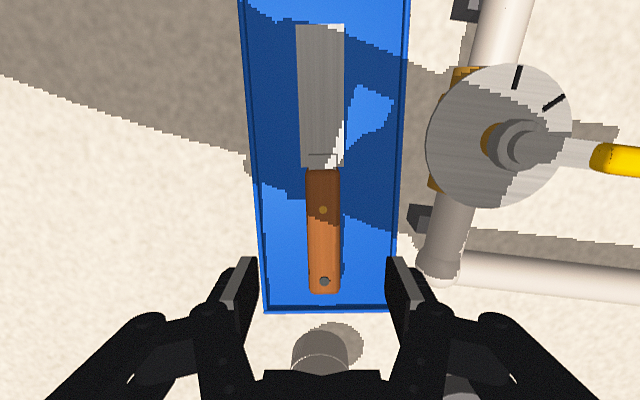

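The scraper's handle is centred between the fingers, spanning (305–340, 170–293). Next: descend, grip and lift.

Request:
{"fn": "play_rows", "kwargs": {"rows": [[0.06,[0.004,0,0.04],[0,0,0]],[0.06,[0.004,0,0.07],[0,0,0]],[0.06,[0.004,0,0.095],[0,0,0]],[0.06,[0.004,0,0.108],[0,0,0]],[0.06,[0.004,0,0.108],[0,0,0]],[0.0,[0.004,0,0.108],[0,0,0]],[0.0,[0.004,0,0.108],[0,0,0]],[0.0,[0.004,0,0.108],[0,0,0]]], "squeeze": 120}}

```text
t: 10.3
tool_pos: [0.4503, -0.0814, 0.0239]
ee_rot: [-2.208, -2.234, -0.004]
ft_force: [-1.7, 0.8, 6.6]
width: 0.0232
```

Request:
{"fn": "play_rows", "kwargs": {"rows": [[0.0,[0,0,0],[0,0,0]],[0.0,[0,0,0],[0,0,0]],[0.0,[0,0,0],[0,0,0]],[0.0,[0,0,0],[0,0,0]],[0.0,[0,0,0],[0,0,0]],[0.0,[0,0,-0.02],[0,0,0]],[0.0,[0,0,-0.04],[0,0,0]],[0.0,[0,0,-0.07],[0,0,0]]]}}

```text
t: 11.3
tool_pos: [0.449, -0.0812, 0.0932]
ee_rot: [-2.206, -2.232, -0.002]
ft_force: [0.4, -0.4, -2.4]
width: 0.0233
```

```bash
python3 - <<'E'
from h import *
s=state(); print(s['tool_pos'],s['width'],s['ft_force'])
E
```

```text
[ 0.44897557 -0.08116769  0.09320178] 0.02325421242300877 [ 0.4011631  -0.39910391 -2.42187018]
```

```bash
cat >> h.py <<'E'
O=np.array([.488,.2185,0]); YAW=np.radians(-6.5); RT=R.from_euler('z',YAW).as_matrix()
def tub(x,y,z): return O+RT@np.array([x,y,z])/1e3
L=122; DZ=7
def scr(tx,ty,tz,pitch=0):
    "TCP pose putting the scraper tip at tub (mm) with pitch deg (tip up)"
    a=np.radians(pitch); f=np.array([0,np.cos(a),np.sin(a)]); n=np.array([0,-np.sin(a),np.cos(a)])
    p=np.array([tx,ty,tz])-L*f+DZ*n; Rm=RT@np.c_[f,np.cross(-n,f),-n]
    return tub(*p),Rm
E
python3 - <<'E'
from h import *
rows([scr(-45,-135,88),scr(-45,-120,88),scr(-45,-94,88)],0)
E
```

```text
[[0, [0.0498, -0.0342, -0.0016], [-0.1, -0.2, 7.2]], [0, [0.0647, -0.0323, -0.0015], [-0.1, -0.2, 7.2]], [0, [0.0905, -0.0291, -0.0015], [-0.1, -0.2, 7.2]]]
```

Request:
{"fn": "play_rows", "kwargs": {"rows": [[0,[0,-0.02,-0.002],[0,0,3]],[0,[0.02,-0.034,-0.002],[0,0,7.2]],[0,[0.045,-0.034,-0.002],[0,0,7.2]],[0,[0.05,-0.034,-0.002],[0,0,7.2]],[0,[0.05,-0.034,-0.002],[0,0,7.2]],[0,[0.05,-0.034,-0.002],[0,0,7.2]],[0,[0.05,-0.034,-0.002],[0,0,7.2]],[0,[0.05,-0.034,-0.002],[0,0,7.2]]]}}

```text
t: 12.3
tool_pos: [0.4145, -0.0319, 0.0954]
ee_rot: [-2.343, -2.088, -0.002]
ft_force: [-0.4, 0.1, -2.3]
width: 0.0235
```

```bash
python3 - <<'E'
from h import *
rows([scr(-45,-135,88),scr(-45,-92,88)],0); print(state()['tool_pos'])
im,C=snap('wrist','w4.png'); sd,Cs=snap('side')
a=im[0:300,160:480]; b=sd[110:210,200:340]; 
cv2.imwrite('pics/c4.png',np.hstack([cv2.resize(a,(426,400)),cv2.resize(b,(374,400)[0:1]+(267,)) if 0 else cv2.copyMakeBorder(cv2.resize(b,(374,267)),0,133,0,0,cv2.BORDER_CONSTANT)]))
E
```

```text
[[0, [0.0001, -0.0003, 0.0004], [-0.1, -0.2, -0.1]], [0, [0.0431, -0.0004, 0.0006], [-0.1, -0.2, -0.1]]]
[ 0.41449737 -0.03191981  0.09542242]
```

View pics/c4.png

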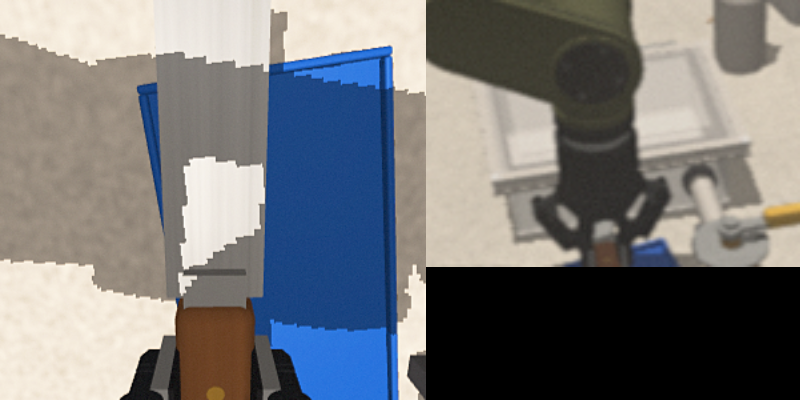

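Request:
{"fn": "play_rows", "kwargs": {"rows": [[0,[0.008,0,0],[0,0,0]],[0,[0.016,0,0],[0,0,0]],[0,[0.022,0,0],[0,0,0]],[0,[0.028,0,0],[0,0,0]],[0,[0.034,0,0],[0,0,0]],[0,[0.038,0,0],[0,0,0]],[0,[0.041,0,0],[0,0,0]],[0,[0.041,0,0],[0,0,0]]]}}

```text
t: 13.4
tool_pos: [0.4192, 0.0091, 0.0955]
ee_rot: [-2.342, -2.089, -0.002]
ft_force: [0.4, 0.2, -1.2]
width: 0.0233
```

```bash
python3 - <<'E'
from h import *
s=state(); print(s['tool_pos'],s['ft_force'],s['moment'])
# lever: pitch up about the tip while raising it
import json
for A in ([(-94,88.5,2),(-94,89,4),(-94,90,6),(-94,91,8),(-94,92,9),(-94,93,10),(-94,95,10),(-94,97,10)],):
    rows([scr(-45,*a) for a in A],0)
sd,Cs=snap('side'); b=sd[90:230,190:370]; cv2.imwrite('pics/c5.png',cv2.resize(b,None,fx=4,fy=4,interpolation=cv2.INTER_CUBIC))
E
```

```text
[0.41916093 0.00907029 0.09552956] [ 0.37587849  0.20522593 -1.21538749] [-0.04378204 -0.00237425  0.01579326]
[[0, [-0.0003, -0.0003, 0.0043], [-0.1, 1.8, -0.1]], [0, [-0.0003, -0.0003, 0.0081], [-0.1, 3.8, -0.1]], [0, [-0.0002, -0.0003, 0.0113], [-0.1, 5.8, -0.1]], [0, [0.0, -0.0003, 0.0146], [-0.1, 7.8, -0.1]], [0, [0.0002, -0.0003, 0.0157], [-0.1, 8.8, -0.1]], [0, [0.0005, -0.0003, 0.0168], [-0.1, 9.8, -0.1]], [0, [0.0005, -0.0003, 0.0148], [-0.1, 9.8, -0.1]], [0, [0.0005, -0.0003, 0.0128], [-0.1, 9.8, -0.1]]]
```

Request:
{"fn": "play_rows", "kwargs": {"rows": [[0,[0,0,0.0043],[0,1.8,0]],[0,[0,0,0.008],[0,3.8,0]],[0,[0,0,0.0113],[0,5.8,0]],[0,[0,0,0.0146],[0,7.8,0]],[0,[0,0,0.0157],[0,8.8,0]],[0,[0.0005,0,0.0168],[0,9.8,0]],[0,[0.0005,0,0.0148],[0,9.8,0]],[0,[0.0005,0,0.0128],[0,9.8,0]]]}}

```text
t: 14.45
tool_pos: [0.419, 0.0092, 0.0825]
ee_rot: [-2.253, -2.009, -0.193]
ft_force: [1.2, -1.6, -4.7]
width: 0.0234
```

```bash
python3 - <<'E'
from h import *
s=state(); print(s['tool_pos'],s['ft_force'],s['moment'],s['width'])
def arc(th,r,pitch): 
    a=np.radians(th); return (95-r*np.cos(a),93-1.5+r*np.sin(a),pitch)
rows([scr(-45,*arc(t,189,10)) for t in (3,4.5,6,8,10,12,14,16)],0)
sd,Cs=snap('side'); b=sd[90:230,190:370]; cv2.imwrite('pics/c6.png',cv2.resize(b,None,fx=4,fy=4,interpolation=cv2.INTER_CUBIC))
E
```

```text
[0.41896409 0.00924169 0.08248812] [ 1.16727224 -1.62273746 -4.74529021] [-0.8154918  -0.01791426 -0.05316251] 0.023382240467281882
[[0, [0.0014, -0.0001, -0.0044], [-0.1, 0.1, -0.1]], [0, [0.0026, -0.0001, -0.0092], [-0.1, 0.1, -0.1]], [0, [0.0039, -0.0001, -0.014], [-0.1, 0.1, -0.1]], [0, [0.0058, -0.0001, -0.0203], [-0.1, 0.1, -0.1]], [0, [0.0079, -0.0002, -0.0266], [-0.1, 0.1, -0.1]], [0, [0.0103, -0.0002, -0.0327], [-0.1, 0.1, -0.1]], [0, [0.0128, -0.0002, -0.0388], [-0.1, 0.1, -0.1]], [0, [0.0156, -0.0002, -0.0448], [-0.1, 0.1, -0.1]]]
```

View pics/c6.png

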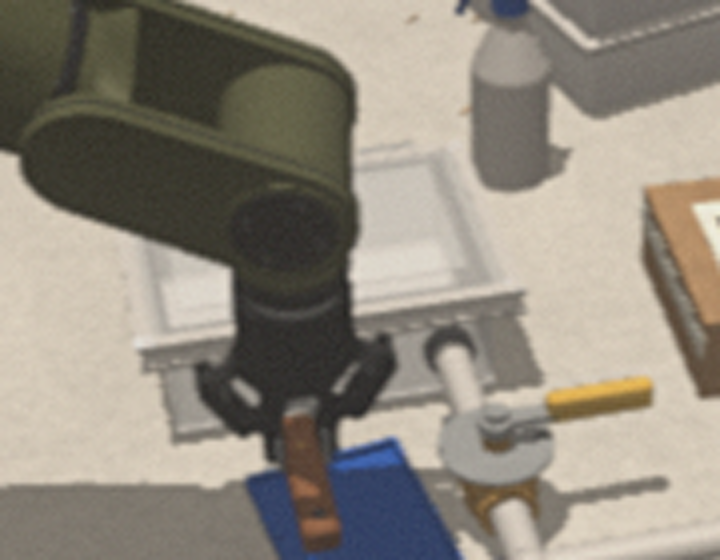

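The handle is at shut and the blade is in the slot. The force shows the lid beginning to load, so I'll lift along the arc.

Request:
{"fn": "play_rows", "kwargs": {"rows": [[0,[0.0014,0,-0.0044],[0,0,0]],[0,[0.0026,0,-0.0092],[0,0,0]],[0,[0.0039,0,-0.014],[0,0,0]],[0,[0.0058,0,-0.0203],[0,0,0]],[0,[0.0079,0,-0.0266],[0,0,0]],[0,[0.0103,0,-0.0327],[0,0,0]],[0,[0.0128,0,-0.0388],[0,0,0]],[0,[0.0156,0,-0.0448],[0,0,0]]]}}

```text
t: 15.5
tool_pos: [0.42, 0.0169, 0.1301]
ee_rot: [-2.253, -2.01, -0.193]
ft_force: [-0.6, -1.7, -3.4]
width: 0.023
```

```bash
python3 - <<'E'
from h import *
s=state(); print(s['tool_pos'],s['ft_force'],s['moment'],s['width'])
def arc(th,r,pitch): 
    a=np.radians(th); return (95-r*np.cos(a),93-1.5+r*np.sin(a),pitch)
rows([scr(-45,*arc(t,189,10)) for t in (18,21,24,27,30,33,36,39)],0)
im,C=snap('wrist','w7.png'); sd,Cs=snap('side'); b=sd[60:230,150:370]
cv2.imwrite('pics/c7.png',np.hstack([im[:,160:480],cv2.resize(b,None,fx=400/170,fy=400/170)])[:, :800])
E
```

```text
[0.42003139 0.0169301  0.13011292] [-0.61589844 -1.6790119  -3.43373326] [-0.88665476  0.22891511  0.10518678] 0.02302643724587983
[[0, [0.0028, -0.0003, -0.0051], [-0.1, 0.1, -0.0]], [0, [0.0076, -0.0003, -0.0137], [-0.1, 0.1, -0.0]], [0, [0.0129, -0.0003, -0.0221], [-0.1, 0.1, -0.0]], [0, [0.0187, -0.0004, -0.0301], [-0.1, 0.1, -0.0]], [0, [0.0248, -0.0004, -0.0379], [-0.1, 0.1, -0.0]], [0, [0.0313, -0.0004, -0.0453], [-0.1, 0.1, -0.0]], [0, [0.0383, -0.0004, -0.0524], [-0.1, 0.1, -0.0]], [0, [0.0456, -0.0004, -0.0591], [-0.1, 0.1, -0.0]]]
```

View pics/c7.png

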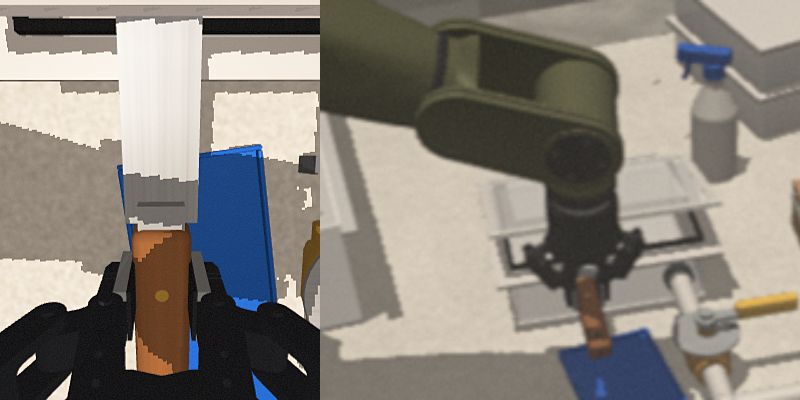

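The lid is up by about 15° on the blade, so I'll continue.

Request:
{"fn": "play_rows", "kwargs": {"rows": [[0,[0.0028,0,-0.0051],[0,0,0]],[0,[0.0076,0,-0.0137],[0,0,0]],[0,[0.0129,0,-0.0221],[0,0,0]],[0,[0.0187,0,-0.0301],[0,0,0]],[0,[0.0248,0,-0.0379],[0,0,0]],[0,[0.0313,0,-0.0453],[0,0,0]],[0,[0.0383,0,-0.0524],[0,0,0]],[0,[0.0456,0,-0.0591],[0,0,0]]]}}

```text
t: 16.6
tool_pos: [0.4246, 0.052, 0.1974]
ee_rot: [-2.253, -2.01, -0.196]
ft_force: [-0.2, -2.2, -2.0]
width: 0.0234
```

```bash
python3 - <<'E'
from h import *
s=state(); print(s['tool_pos'],s['ft_force'],s['moment'],s['width'])
def arc(th,r,pitch): 
    a=np.radians(th); return (95-r*np.cos(a),93-1.5+r*np.sin(a),pitch)
rows([scr(-45,*arc(t,185,p)) for t,p in ((39,8),(43,6),(47,4),(51,2),(55,0),(59,0),(63,0),(67,0))],0)
E
```

```text
[0.42460689 0.05204366 0.19737078] [-0.18219684 -2.15607473 -1.9577724 ] [-0.76700654  0.16546228  0.04802461] 0.023363268598459153
[[0, [0.0021, -0.0009, -0.0002], [-0.0, -1.9, -0.0]], [0, [0.0125, -0.0009, -0.0125], [-0.0, -3.9, -0.0]], [0, [0.0237, -0.0009, -0.0242], [-0.0, -5.9, -0.0]], [0, [0.0355, -0.0009, -0.035], [-0.0, -7.9, -0.0]], [0, [0.0479, -0.0009, -0.0451], [-0.0, -9.9, -0.0]], [0, [0.0598, -0.0009, -0.0501], [-0.0, -9.9, -0.0]], [0, [0.072, -0.0009, -0.0543], [-0.0, -9.9, -0.0]], [0, [0.0845, -0.0009, -0.0577], [-0.0, -9.9, -0.0]]]
```

Request:
{"fn": "play_rows", "kwargs": {"rows": [[0,[0.0021,0,-0.0002],[0,-1.9,0]],[0,[0.0125,0,-0.0125],[0,-3.9,0]],[0,[0.0237,0,-0.0242],[0,-5.9,0]],[0,[0.0355,0,-0.035],[0,-7.9,0]],[0,[0.0479,0,-0.0451],[0,-9.9,0]],[0,[0.0598,0,-0.05],[0,-9.9,0]],[0,[0.072,0,-0.0543],[0,-9.9,0]],[0,[0.0845,0,-0.0577],[0,-9.9,0]]]}}

```text
t: 17.6
tool_pos: [0.4329, 0.1255, 0.269]
ee_rot: [-2.344, -2.091, -0.0]
ft_force: [-1.0, -2.5, -2.1]
width: 0.0233
```

```bash
python3 - <<'E'
from h import *
s=state(); print(s['tool_pos'],s['ft_force'],s['moment'],s['width'], RT.T@(s['tool_pos']-O))
rows([scr(-45,y,250,0) for y in (28,42,56,70,84,98,112,126)],0)
rows([scr(-45,y,250,0) for y in (140,148,148,148,100,60,20,0)],0)
E
```

```text
[0.43291445 0.12547377 0.26903662] [-0.99766589 -2.54773624 -2.12062376] [-0.4075682   0.07886744  0.03893465] 0.02327259501762064 [-0.04420059 -0.0986641   0.26903662]
[[0, [0.0047, -0.0008, 0.012], [-0.0, -0.0, -0.0]], [0, [0.0187, -0.0008, 0.0121], [-0.0, -0.0, -0.0]], [0, [0.0327, -0.0008, 0.0121], [-0.0, -0.0, -0.0]], [0, [0.0467, -0.0008, 0.0121], [-0.0, -0.0, -0.0]], [0, [0.0607, -0.0008, 0.0121], [-0.0, -0.0, -0.0]], [0, [0.0747, -0.0008, 0.0121], [-0.0, -0.0, -0.0]], [0, [0.0887, -0.0008, 0.0121], [-0.0, -0.0, -0.0]], [0, [0.1027, -0.0008, 0.0121], [-0.0, -0.0, -0.0]]]
[[0, [0.1167, -0.0009, 0.0121], [-0.0, -0.0, -0.0]], [0, [0.1247, -0.0009, 0.0121], [-0.0, -0.0, -0.0]], [0, [0.1247, -0.0009, 0.0121], [-0.0, -0.0, -0.0]], [0, [0.1247, -0.0009, 0.0121], [-0.0, -0.0, -0.0]], [0, [0.0767, -0.0008, 0.0121], [-0.0, -0.0, -0.0]], [0, [0.0367, -0.0008, 0.0121], [-0.0, -0.0, -0.0]], [0, [-0.0033, -0.0008, 0.012], [-0.0, -0.0, -0.0]], [0, [-0.0233, -0.0008, 0.012], [-0.0, -0.0, -0.0]]]
```

Request:
{"fn": "play_rows", "kwargs": {"rows": [[0,[0.005,0,0.012],[0,0,0]],[0,[0.019,0,0.012],[0,0,0]],[0,[0.033,0,0.012],[0,0,0]],[0,[0.047,0,0.012],[0,0,0]],[0,[0.061,0,0.012],[0,0,0]],[0,[0.075,0,0.012],[0,0,0]],[0,[0.089,0,0.012],[0,0,0]],[0,[0.103,0,0.012],[0,0,0]]]}}

```text
t: 18.6
tool_pos: [0.4445, 0.2286, 0.2566]
ee_rot: [-2.344, -2.091, 0.001]
ft_force: [0.7, -2.8, -1.8]
width: 0.0234
```

Request:
{"fn": "play_rows", "kwargs": {"rows": [[0,[0.003,0,0],[0,0,0]],[0,[0.006,0,0],[0,0,0]],[0,[0.009,0,0],[0,0,0]],[0,[0.012,0,0],[0,0,0]],[0,[0.015,0,0],[0,0,0]],[0,[0.017,0,0],[0,0,0]],[0,[0.018,0,0],[0,0,0]],[0,[0.018,0,0],[0,0,0]]]}}

```text
t: 19.6
tool_pos: [0.4463, 0.2439, 0.2566]
ee_rot: [2.342, 2.089, -0.01]
ft_force: [-2.7, -12.3, 1.1]
width: 0.0235
```

```bash
python3 - <<'E'
from h import *
s=state(); print(s['tool_pos'],s['ft_force'],s['moment'],s['width'], RT.T@(s['tool_pos']-O))
rows([scr(-45,y,250,0) for y in (140,148)],0)
E
```

```text
[0.44633577 0.24386323 0.25657155] [ -2.69855658 -12.28243651   1.06826806] [-1.94426086  0.37582787  0.0848162 ] 0.02351842712746714 [-0.04426761  0.02048367  0.25657155]
[[0, [-0.0025, -0.0007, -0.0004], [-0.1, 0.4, -0.1]], [0, [0.0055, -0.0007, -0.0005], [-0.1, 0.4, -0.1]]]
```

```bash
python3 - <<'E'
from h import *
p0=state()['tool_pos']; D=down(np.radians(.8))
rows([([.4488,-.0812,.15],D)],0)
E
```

```text
[[0, [-0.3219, 0.0397, 0.1088], [-0.1, 0.4, -7.4]]]
```

Request:
{"fn": "play_rows", "kwargs": {"rows": [[0,[-0.03,0.004,0],[0,0,0]],[0,[-0.08,0.01,0],[0,0,0]],[0,[-0.13,0.016,0],[0,0,0]],[0,[-0.18,0.022,0],[0,0,-3]],[0,[-0.23,0.028,0.01],[0,0,-5]],[0,[-0.27,0.034,0.03],[0,0,-7.4]],[0,[-0.31,0.04,0.05],[0,0,-7.4]],[0,[-0.322,0.04,0.08],[0,0.4,-7.4]]]}}

```text
t: 20.6
tool_pos: [0.4506, -0.0829, 0.1798]
ee_rot: [2.207, 2.233, 0.003]
ft_force: [0.6, 0.9, -1.9]
width: 0.023
```

```bash
python3 - <<'E'
from h import *
D=down(np.radians(.8)); print(state()['tool_pos'])
rows([([.4488,-.0812,.0245],D)],0)
im,C=snap('wrist'); sd,Cs=snap('side'); cv2.imwrite('pics/c8.png',np.hstack([im[:,160:480],cv2.resize(sd[60:230,150:370],None,fx=400/170,fy=400/170)])[:, :800])
E
```

```text
[ 0.45056982 -0.08291666  0.17981318]
[[0, [0.0017, -0.0022, 0.1553], [0.2, -0.0, -0.1]]]
```

View pics/c8.png

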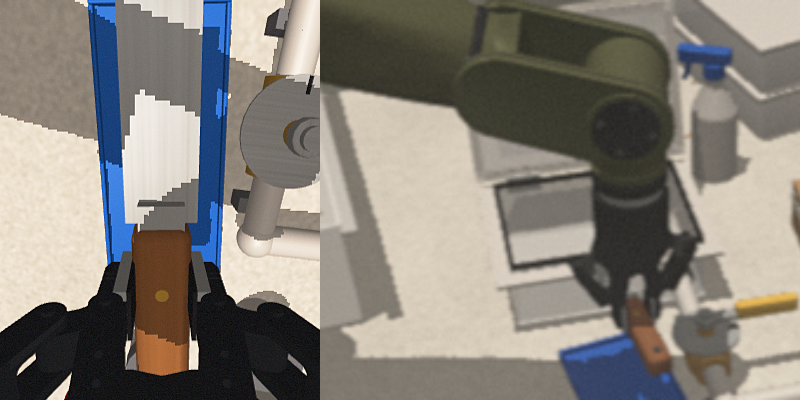

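The lid stands open and the tub is clear. The scraper hasn't slipped in the jaws and is above the tray, so I'll lower it.

Request:
{"fn": "play_rows", "kwargs": {"rows": [[0,[0.0017,-0.002,0.04],[0,0,0]],[0,[0.0017,-0.002,0.08],[0,0,0]],[0,[0.0017,-0.002,0.115],[0,0,0]],[0,[0.0017,-0.002,0.135],[0,0,0]],[0,[0.0017,-0.002,0.148],[0,0,0]],[0,[0.0017,-0.002,0.154],[0,0,0]],[0,[0.0017,-0.002,0.156],[0,0,0]],[0,[0.0017,-0.002,0.156],[0,0,0]]]}}

```text
t: 21.7
tool_pos: [0.445, -0.0787, 0.0239]
ee_rot: [-2.2, -2.228, 0.006]
ft_force: [-15.5, 6.7, 27.7]
width: 0.0234
```

```bash
python3 - <<'E'
from h import *
s=state(); print(s['tool_pos'],s['ft_force'],s['moment'])
E
```

```text
[ 0.44495285 -0.07869223  0.02392332] [-15.54051798   6.70435414  27.67802382] [0.89872346 2.56840323 0.01039439]
```

Request:
{"fn": "play_rows", "kwargs": {"rows": [[0,[0,0,-0.001],[0,0,0]],[0,[0,0,-0.002],[0,0,0]],[0,[0,0,-0.002],[0,0,0]],[0,[0,0,-0.002],[0,0,0]],[0.03,[0,0,-0.002],[0,0,0]],[0.045,[0,0,-0.002],[0,0,0]],[0.045,[0,0,-0.002],[0,0,0]],[0.045,[0,0,-0.002],[0,0,0]]]}}

```text
t: 22.7
tool_pos: [0.445, -0.0787, 0.026]
ee_rot: [-2.2, -2.228, 0.006]
ft_force: [0.1, 0.9, -0.3]
width: 0.0447
```

Request:
{"fn": "play_rows", "kwargs": {"rows": [[0.06,[0,0,0],[0,0,0]],[0.06,[0,0,-0.02],[0,0,0]],[0.06,[0,0,-0.05],[0,0,0]],[0.06,[0,0,-0.09],[0,0,0]],[0.06,[0,0,-0.13],[0,0,0]],[0.06,[0,0,-0.17],[0,0,0]],[0.08,[0,0,-0.2],[0,0,0]],[0.085,[0,0,-0.2],[0,0,0]]]}}

```text
t: 23.7
tool_pos: [0.4485, -0.0801, 0.229]
ee_rot: [-2.204, -2.232, 0.002]
ft_force: [0.0, 0.5, -0.2]
width: 0.0849
```

```bash
python3 - <<'E'
from h import *
s=state(); print(s['tool_pos'],s['q'])
im,C=snap('wrist','w9.png'); hsv=cv2.cvtColor(im,cv2.COLOR_BGR2HSV)
m=cv2.inRange(hsv,(5,110,50),(18,255,255))
for c in cv2.findContours(m,0,2)[0]:
    if cv2.contourArea(c)>300: r=cv2.minAreaRect(c);print(r,onz(C,cv2.boxPoints(r),.028).round(4).tolist())
# pots: grey lids in top view
t,Ct=snap('top','top2.png'); hs=cv2.cvtColor(t,cv2.COLOR_BGR2HSV)
g=cv2.cvtColor(t,cv2.COLOR_BGR2GRAY); 
cv2.imwrite('pics/c9.png',np.vstack([im[:, :],cv2.resize(t[170:290,340:460],(0,0),fx=1.66,fy=1.66) if 0 else np.hstack([cv2.resize(t[170:270,300:460],(320,200)),cv2.resize(t[170:270,180:340],(320,200))])]))
E
```

```text
[ 0.44853945 -0.08007186  0.22901799] [-2.95376033e-01 -3.11894024e-01  2.08252113e+00  1.42471507e-03
  1.37568949e+00 -3.08053543e-01]
((318.0, 196.5), (24.0, 93.0), 0.0) [[0.4323, -0.1559, 0.028], [0.4326, -0.0529, 0.028], [0.4568, -0.0526, 0.028], [0.4589, -0.1555, 0.028]]
((625.5, 30.0), (60.0, 27.0), 90.0) [[0.7033, 0.0828, 0.028], [0.7271, 0.083, 0.028], [0.7423, 0.0344, 0.028], [0.7172, 0.0341, 0.028]]
```

View pics/c9.png

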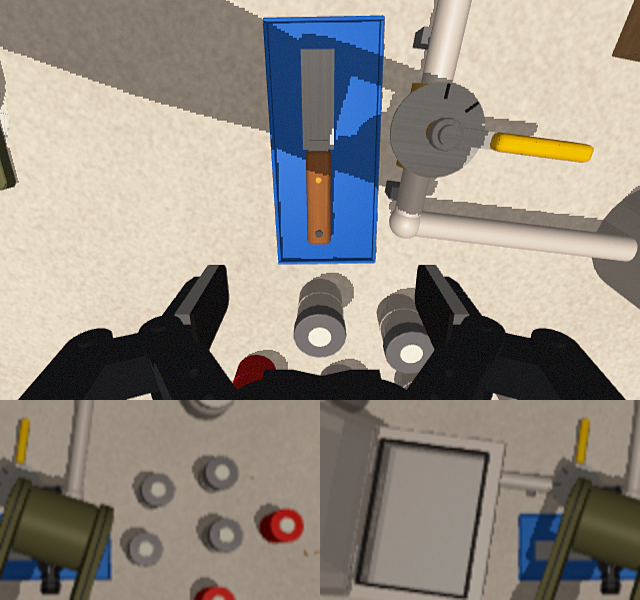

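The scraper lies flat in the tray. The pot that was at top-view (372,213) now sits at about (377,215), so it has been knocked. I'll re-measure the pots from close up with the wrist turned for picking.

```bash
python3 - <<'E'
from h import *
rows([([.47,-.28,.28],down(np.radians(209-90)))],.08)
E
```

```text
[[0.08, [-0.2005, 0.0203, -0.056], [-0.1, -0.8, -118.3]]]
```

Request:
{"fn": "play_rows", "kwargs": {"rows": [[0.08,[-0.02,0,-0.02],[0,0,-10]],[0.08,[-0.04,0,-0.04],[0,0,-20]],[0.08,[-0.07,0.01,-0.05],[0,0,-30]],[0.08,[-0.1,0.01,-0.05],[0,0,-40]],[0.08,[-0.12,0.01,-0.055],[0,0,-50]],[0.08,[-0.15,0.02,-0.055],[0,0,-60]],[0.08,[-0.18,0.02,-0.055],[0,0,-70]],[0.08,[-0.2,0.02,-0.055],[0,0,-80]]]}}

```text
t: 24.8
tool_pos: [0.4689, -0.2802, 0.276]
ee_rot: [-0.245, -3.117, -0.01]
ft_force: [-0.3, -0.3, -0.5]
width: 0.0798
```

```bash
python3 - <<'E'
from h import *
rows([([.47,-.28,.28],down(np.radians(209-90)))],.08)
E
```

```text
[[0.08, [-0.001, 0.0004, -0.0041], [0.6, -0.8, -38.0]]]
```

Request:
{"fn": "play_rows", "kwargs": {"rows": [[0.08,[0,0,0],[0,0,-10]],[0.08,[0,0,0],[0,0,-20]],[0.08,[0,0,0],[0,0,-30]],[0.08,[0,0,0],[0,-0.8,-38]],[0.08,[0,0,0],[0,-0.8,-38]],[0.08,[0,0,0],[0,-0.8,-38]],[0.08,[0,0,0],[0,-0.8,-38]],[0.08,[0,0,0],[0,-0.8,-38]]], "squeeze": 40}}

```text
t: 25.8
tool_pos: [0.4689, -0.2801, 0.2759]
ee_rot: [-0.785, 3.04, 0.015]
ft_force: [0.4, 0.1, -0.1]
width: 0.0798
```

```bash
python3 - <<'E'
from h import *
s=state(); print(s['tool_pos'],s['q'])
im,C=snap('wrist','w10.png'); t,Ct=snap('top','top3.png')
def dots(im,C,lo,box=None):
    g=im.min(2); m=((g>lo)*255).astype('uint8')
    for c in cv2.findContours(m,0,2)[0]:
        A=cv2.contourArea(c); 
        if A>8:
            (u,v),r=cv2.minEnclosingCircle(c)
            if A>.6*np.pi*r*r: print(round(u),round(v),A,round(r,1),onz(C,[(u,v)],.074)[0].round(4))
print('w');dots(im,C,185);print('t');dots(t,Ct,130)
big=np.hstack([im,]);cv2.imwrite('pics/c10.png',im)
E
```

```text
[ 0.46894274 -0.28012926  0.27587214] [-0.64024521 -0.12050269  1.84365943  0.0073174   1.42518413 -2.71769582]
w
364 177 272.5 11.4 [ 0.4487 -0.2403  0.074 ]
t
337 218 12.5 2.2 [ 0.5307 -0.1223  0.074 ]
```

View pics/c10.png

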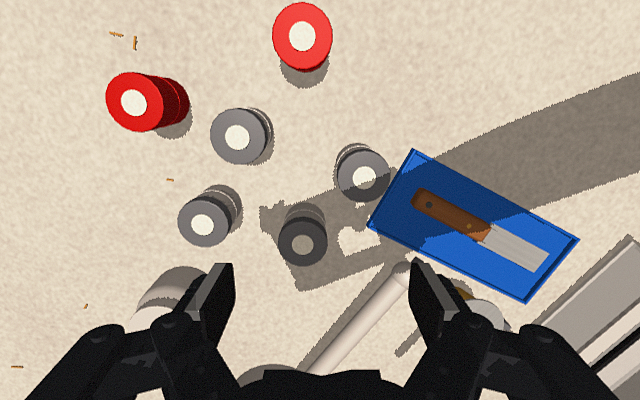

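Near view, lid dots: grey pots at (364,177), (237,137), (203,225) and (303,243). The red decoys at (302,36) and (133,103) are excluded by colour.

```bash
python3 - <<'E'
from h import *
C=cam('wrist')
P=onz(C,[(364,177),(237,137),(203,225),(303,243)],.074); print(P.round(4))
s=state(); c=P[0]
D=down(np.radians(209-90))
rows([([c[0],c[1],.15],D),([c[0],c[1],.044],D)],.08)
E
```

```text
[[ 0.4486 -0.2402  0.074 ]
 [ 0.4747 -0.3728  0.074 ]
 [ 0.5791 -0.3661  0.074 ]
 [ 0.5458 -0.2605  0.074 ]]
[[0.08, [-0.001, 0.0437, 0.1264], [0.5, 0.2, -0.0]], [0.08, [-0.0006, 0.0428, 0.2324], [0.5, 0.2, -0.0]]]
```

Request:
{"fn": "play_rows", "kwargs": {"rows": [[0.08,[0,0.02,0.03],[0,0,0]],[0.08,[0,0.043,0.08],[0,0,0]],[0.08,[0,0.043,0.13],[0,0,0]],[0.08,[0,0.043,0.18],[0,0,0]],[0.08,[-0.001,0.043,0.215],[0,0,0]],[0.08,[-0.001,0.043,0.23],[0,0,0]],[0.08,[-0.001,0.043,0.232],[0,0,0]],[0.03,[-0.001,0.043,0.232],[0,0,0]]]}}

```text
t: 26.9
tool_pos: [0.4499, -0.2406, 0.0461]
ee_rot: [-0.785, 3.038, 0.012]
ft_force: [0.5, -0.1, 0.3]
width: 0.0634
```

Request:
{"fn": "play_rows", "kwargs": {"rows": [[0.03,[0,0,0],[0,0,0]],[0.03,[0,0,0],[0,0,0]],[0.03,[0,0,0],[0,0,0]],[0.03,[0,0,-0.01],[0,0,0]],[0.03,[0,0,-0.03],[0,0,0]],[0.03,[0,0,-0.06],[0,0,0]],[0.03,[0,0,-0.1],[0,0,0]],[0.03,[0,0,-0.14],[0,0,0]]]}}

```text
t: 27.9
tool_pos: [0.4493, -0.2415, 0.1873]
ee_rot: [-0.785, 3.039, 0.012]
ft_force: [0.2, 1.1, -1.9]
width: 0.0554
```

```bash
cat >> h.py <<'E'
def place(x,y,z,xa=-96.5): return tub(x,y,z),down(np.radians(xa-90))
E
python3 - <<'E'
from h import *
s=state(); print(s['tool_pos'],s['width'],s['ft_force'],np.degrees(s['q']))
rows([place(52,38,190),place(52,38,60)],.03)
E
```

```text
[ 0.44931597 -0.24148681  0.1873105 ] 0.0553813423302509 [ 0.23395496  1.08599519 -1.91143521] [ -34.50872339   -8.25098971  115.48234514    0.4483852    72.99561681
 -153.61580699]
[[0.03, [-0.3211, 0.3844, 0.0015], [0.2, 0.4, -54.5]], [0.03, [-0.3204, 0.3835, 0.1315], [0.2, 0.4, -54.5]]]
```

Request:
{"fn": "play_rows", "kwargs": {"rows": [[0.03,[-0.03,0.035,0],[0,0,-6]],[0.03,[-0.07,0.085,0],[0,0,-13]],[0.03,[-0.11,0.13,0],[0,0,-20]],[0.03,[-0.15,0.18,0],[0,0,-27]],[0.03,[-0.19,0.23,0],[0,0,-34]],[0.03,[-0.23,0.275,0],[0,0,-41]],[0.03,[-0.27,0.325,0],[0,0,-48]],[0.03,[-0.305,0.365,0],[0,0,-54.5]]]}}

```text
t: 28.9
tool_pos: [0.5391, 0.2278, 0.1917]
ee_rot: [-2.093, 2.334, 0.008]
ft_force: [0.2, -0.0, -1.8]
width: 0.0555
```

```bash
python3 - <<'E'
from h import *
s=state(); print(s['tool_pos'],s['width'],s['ft_force'],np.degrees(s['q']))
rows([place(52,38,190),place(52,38,52)],.03)
im,C=snap('wrist','w11.png'); t,Ct=snap('side','s11.png')
E
```

```text
[0.53910694 0.22784648 0.19173842] 0.055536027473886744 [ 0.183061  -0.0184402 -1.7717366] [  17.46084561    1.10352755  106.14492372    0.45630677   72.54080434
 -156.42073627]
[[0.03, [-0.0229, -0.0024, 0.0019], [-0.0, 0.5, 0.2]], [0.03, [-0.0217, -0.0023, 0.1399], [-0.0, 0.5, 0.2]]]
```

View pics/w11.png

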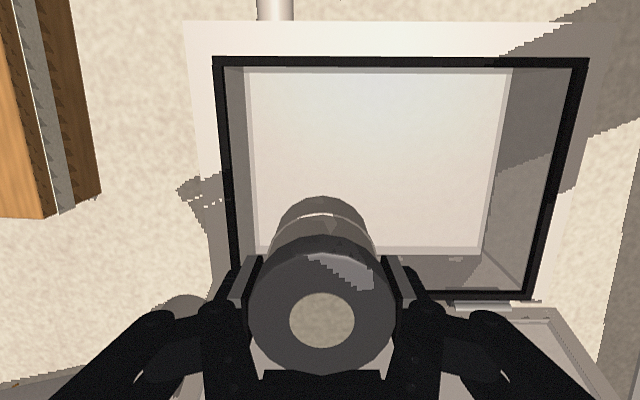

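The view shows the pot centred in the jaws above the tub's interior, with the black rim's pry-side corners at (214,57) and (588,57).

```bash
python3 - <<'E'
from h import *
C=cam('wrist'); P=onz(C,[(213,56),(590,58),(528,300)],.093)
for p in P: print(p.round(4),(RT.T@(p-O)).round(4))
E
```

```text
[0.598  0.1191 0.093 ] [ 0.1205 -0.0863  0.093 ]
[0.3585 0.1463 0.093 ] [-0.1205 -0.0864  0.093 ]
[0.381  0.3265 0.093 ] [-0.1185  0.0952  0.093 ]
```

Request:
{"fn": "play_rows", "kwargs": {"rows": [[0.03,[-0.018,-0.002,0.0],[0,0.4,0]],[0.03,[-0.022,-0.002,0.03],[0,0.4,0]],[0.03,[-0.022,-0.002,0.06],[0,0.4,0]],[0.03,[-0.022,-0.002,0.09],[0,0.4,0]],[0.03,[-0.022,-0.002,0.115],[0,0.4,0]],[0.03,[-0.022,-0.002,0.13],[0,0.4,0]],[0.03,[-0.022,-0.002,0.137],[0,0.4,0]],[0.03,[-0.022,-0.002,0.14],[0,0.4,0]]]}}

```text
t: 30.0
tool_pos: [0.5444, 0.2532, 0.0524]
ee_rot: [-2.096, 2.335, 0.002]
ft_force: [0.7, -0.0, -1.5]
width: 0.0552
```

```bash
python3 - <<'E'
from h import *
s=state(); print(s['tool_pos'],s['width'],s['ft_force'],s['moment'])
E
```

```text
[0.54442314 0.25324064 0.05240281] 0.055189710181473124 [ 0.71285568 -0.03976889 -1.46370325] [-0.03480725  0.00106257  0.0194864 ]
```

Still hanging by 1–3 mm, so I'll ease down to contact before releasing.

Request:
{"fn": "play_rows", "kwargs": {"rows": [[0.03,[0,0,0.0005],[0,0,0]],[0.03,[0,0,0.001],[0,0,0]],[0.03,[0,0,0.0015],[0,0,0]],[0.03,[0,0,0.002],[0,0,0]],[0.03,[0,0,0.002],[0,0,0]],[0.03,[0,0,0.002],[0,0,0]],[0.03,[0,0,0.002],[0,0,0]],[0.03,[0,0,0.002],[0,0,0]]]}}

```text
t: 31.0
tool_pos: [0.545, 0.2534, 0.0519]
ee_rot: [-2.096, 2.334, 0.002]
ft_force: [-1.1, -1.7, 5.6]
width: 0.0553
```

```bash
python3 - <<'E'
from h import *
s=state(); print(s['tool_pos'],s['width'],s['ft_force'],s['moment'])
E
```

```text
[0.54499295 0.25343534 0.0518773 ] 0.055297490902268896 [-1.05233572 -1.66384939  5.57231457] [-0.15815675  0.47012458 -0.0065796 ]
```

Request:
{"fn": "play_rows", "kwargs": {"rows": [[0.068,[0,0,0],[0,0,0]],[0.068,[0,0,0],[0,0,0]],[0.068,[0,0,-0.01],[0,0,0]],[0.068,[0,0,-0.04],[0,0,0]],[0.068,[0,0,-0.08],[0,0,0]],[0.068,[0,0,-0.12],[0,0,0]],[0.08,[0.02,0,-0.15],[0,0,0]],[0.08,[0.06,0,-0.15],[0,0,0]]]}}

```text
t: 32.0
tool_pos: [0.5408, 0.1939, 0.2069]
ee_rot: [-2.092, 2.326, -0.005]
ft_force: [0.2, -0.3, -0.0]
width: 0.08
```

```bash
python3 - <<'E'
from h import *
print(state()['tool_pos'])
D=down(np.radians(209-90)); rows([([.4747,-.3728,.2],D)],.08)
E
```

```text
[0.54081915 0.19388482 0.2069394 ]
[[0.08, [0.5705, 0.006, 0.0027], [-0.4, 0.7, 54.9]]]
```

Request:
{"fn": "play_rows", "kwargs": {"rows": [[0.08,[0.05,0,0],[0,0,7]],[0.08,[0.11,0,0],[0,0,14]],[0.08,[0.17,0,0],[0,0,21]],[0.08,[0.23,0.002,0],[0,0,28]],[0.08,[0.29,0.003,0],[0,0,35]],[0.08,[0.35,0.004,-0.01],[0,0,42]],[0.08,[0.41,0.005,-0.02],[0,0,49]],[0.08,[0.45,0.006,-0.03],[0,0.5,54.9]]]}}

```text
t: 33.0
tool_pos: [0.4867, -0.2562, 0.2351]
ee_rot: [-0.777, 3.036, -0.008]
ft_force: [-0.5, -0.0, -0.6]
width: 0.0801
```

```bash
cat >> h.py <<'E'
def pots(im,C):
    "grey rings with a pale dot: dot contours enclosed by a grey ring -> lid centres at z=.074"
    g=cv2.cvtColor(im,cv2.COLOR_BGR2GRAY); sat=cv2.cvtColor(im,cv2.COLOR_BGR2HSV)[:,:,1]; out=[]
    cs=cv2.HoughCircles(cv2.medianBlur(g,3),cv2.HOUGH_GRADIENT,1,20,param1=120,param2=14,minRadius=7,maxRadius=20)
    for u,v,r in (cs[0] if cs is not None else []):
        a=np.linspace(0,6.28,24); ru=np.clip((u+1.7*r*np.cos(a)).astype(int),0,639); rv=np.clip((v+1.7*r*np.sin(a)).astype(int),0,399)
        ring=np.median(g[rv,ru]); s=np.median(sat[rv,ru]); std=g[rv,ru].std(); P=onz(C,[(u,v)],.074)[0]
        if 15<r*0 +g[int(v),int(u)]-ring and s<60: out.append((int(u),int(v),round(float(r),1),int(ring),round(float(std),1),P[:2].round(4).tolist()))
    return out
E
python3 - <<'E'
from h import *
s=state(); print(s['tool_pos'])
im,C=snap('wrist','w12b.png')
for o in pots(im,C): print(o)
print('expected',proj(C,[[.4747,-.3728,.074],[.5791,-.3661,.074],[.5458,-.2605,.074]]).round())
D=down(np.radians(209-90)); rows([([.4747,-.3728,.2],D),([.4747,-.3728,.045],D)],.08)
E
```

```text
[ 0.48667861 -0.25617944  0.23505368]
(289, 236, 11.6, 70, 11.9, [0.5476, -0.261])
(210, 110, 14.7, 133, 6.6, [0.475, -0.3738])
(176, 214, 11.0, 124, 2.2, [0.5791, -0.3655])
expected [[212. 111.]
 [176. 214.]
 [291. 235.]]
[[0.08, [0.0647, -0.0931, 0.0375], [-0.7, 0.3, -0.5]], [0.08, [0.0656, -0.0913, 0.1925], [-0.7, 0.3, -0.5]]]
```

Request:
{"fn": "play_rows", "kwargs": {"rows": [[0.08,[0.03,-0.04,0],[0,0,0]],[0.08,[0.055,-0.08,0.02],[0,0,0]],[0.08,[0.065,-0.092,0.05],[-0.7,0.3,0]],[0.08,[0.065,-0.092,0.1],[-0.7,0.3,0]],[0.08,[0.065,-0.092,0.15],[-0.7,0.3,0]],[0.08,[0.066,-0.092,0.18],[-0.7,0.3,0]],[0.08,[0.066,-0.092,0.192],[-0.7,0.3,0]],[0.08,[0.066,-0.092,0.192],[-0.7,0.3,0]]]}}

```text
t: 34.05
tool_pos: [0.4749, -0.3738, 0.0457]
ee_rot: [-0.773, 3.045, 0.001]
ft_force: [0.4, -0.2, 0.3]
width: 0.08
```

Request:
{"fn": "play_rows", "kwargs": {"rows": [[0.03,[0,0,0],[0,0,0]],[0.03,[0,0,0],[0,0,0]],[0.03,[0,0,0],[0,0,0]],[0.03,[0,0,0],[0,0,0]],[0.03,[0,0,-0.01],[0,0,0]],[0.03,[0,0,-0.04],[0,0,0]],[0.03,[0,0,-0.08],[0,0,0]],[0.03,[0,0,-0.14],[0,0,0]]]}}

```text
t: 35.05
tool_pos: [0.4735, -0.3726, 0.1847]
ee_rot: [0.772, -3.043, -0.007]
ft_force: [0.7, 0.1, -0.7]
width: 0.0551
```

```bash
sed -i 's/^O=np.array.*YAW=/O=np.array([.488,.2215,0]); YAW=/' h.py; python3 - <<'E'
from h import *
s=state(); print(s['tool_pos'],s['width'],s['ft_force'])
rows([place(-52,36,190),place(-52,36,60)],.03)
E
```

```text
[ 0.47351918 -0.37260648  0.1847288 ] 0.055116945115508936 [ 0.66305686  0.0737872  -0.68909529]
[[0.03, [-0.274, 0.5747, -0.0027], [0.3, 0.1, -55.0]], [0.03, [-0.2741, 0.574, 0.1273], [0.3, 0.1, -55.0]]]
```

Request:
{"fn": "play_rows", "kwargs": {"rows": [[0.03,[-0.015,0.035,0],[0,0,-4]],[0.03,[-0.04,0.085,0],[0,0,-9]],[0.03,[-0.065,0.14,0],[0,0,-14]],[0.03,[-0.09,0.19,0],[0,0,-19]],[0.03,[-0.115,0.24,0],[0,0,-24]],[0.03,[-0.14,0.295,0],[0,0,-30]],[0.03,[-0.165,0.35,0],[0,0,-36]],[0.03,[-0.19,0.4,0],[0,0,-42]]]}}

```text
t: 36.05
tool_pos: [0.4491, 0.0714, 0.1869]
ee_rot: [-1.817, 2.563, 0.007]
ft_force: [1.4, -0.3, -1.3]
width: 0.0556
```

```bash
python3 - <<'E'
from h import *
s=state(); print(s['tool_pos'],s['width'],np.degrees(s['q']).round())
rows([place(-52,36,190),place(-52,36,54)],.03)
E
```

```text
[0.44908134 0.07142533 0.18685105] 0.05555555490478387 [   2.  -16.  122.    0.   74. -159.]
[[0.03, [-0.1781, 0.0716, -0.0024], [0.2, 0.2, -12.8]], [0.03, [-0.1777, 0.0712, 0.1336], [0.2, 0.2, -12.8]]]
```

Request:
{"fn": "play_rows", "kwargs": {"rows": [[0.03,[-0.04,0.015,0],[0,0,-4]],[0.03,[-0.09,0.035,0],[0,0,-8]],[0.03,[-0.14,0.055,0],[0,0,-12.8]],[0.03,[-0.17,0.068,0],[0,0,-12.8]],[0.03,[-0.178,0.0714,0],[0,0,-12.8]],[0.03,[-0.178,0.0714,0.02],[0,0,-12.8]],[0.03,[-0.178,0.0714,0.05],[0,0,-12.8]],[0.03,[-0.178,0.0714,0.08],[0,0,-12.8]]]}}

```text
t: 37.05
tool_pos: [0.4399, 0.2615, 0.1054]
ee_rot: [2.089, -2.345, -0.007]
ft_force: [0.2, -0.4, -1.4]
width: 0.0553
```

```bash
python3 - <<'E'
from h import *
s=state(); print(s['tool_pos'],s['width'],RT.T@(s['tool_pos']-O))
rows([place(-52,36,53),place(-52,36,50.5)],.03)
E
```

```text
[0.43994251 0.2615305  0.10535424] 0.05529366522761803 [-0.05228015  0.03433291  0.10535424]
[[0.03, [-0.0015, -0.0005, 0.0524], [0.2, 0.1, -0.1]], [0.03, [-0.0015, -0.0005, 0.0549], [0.2, 0.1, -0.1]]]
```

Request:
{"fn": "play_rows", "kwargs": {"rows": [[0.03,[-0.0015,0,0.02],[0,0,0]],[0.03,[-0.0015,0,0.04],[0,0,0]],[0.03,[-0.0015,0,0.05],[0,0,0]],[0.03,[-0.0015,0,0.053],[0,0,0]],[0.03,[-0.0015,0,0.0545],[0,0,0]],[0.03,[-0.0015,0,0.055],[0,0,0]],[0.03,[-0.0015,0,0.055],[0,0,0]],[0.03,[-0.0015,0,0.055],[0,0,0]]]}}

```text
t: 38.05
tool_pos: [0.4389, 0.2617, 0.0531]
ee_rot: [2.084, -2.342, -0.009]
ft_force: [-13.2, -7.7, 23.2]
width: 0.0551
```

```bash
python3 - <<'E'
from h import *
s=state(); print(s['tool_pos'],s['width'],s['ft_force'])
E
```

```text
[0.43893748 0.26167471 0.05306307] 0.05506724367642114 [-13.24480451  -7.74878024  23.21747881]
```

Request:
{"fn": "play_rows", "kwargs": {"rows": [[0.03,[0,0,-0.0005],[0,0,0]],[0.03,[0,0,-0.0005],[0,0,0]],[0.068,[0,0,-0.0005],[0,0,0]],[0.068,[0,0,-0.001],[0,0,0]],[0.068,[0,0,-0.02],[0,0,0]],[0.068,[0,0,-0.06],[0,0,0]],[0.068,[0,0,-0.11],[0,0,0]],[0.068,[0.02,0,-0.15],[0,0,0]]]}}

```text
t: 39.05
tool_pos: [0.4384, 0.2426, 0.2069]
ee_rot: [2.088, -2.342, -0.007]
ft_force: [1.1, -0.1, -0.1]
width: 0.068
```

```bash
python3 - <<'E'
from h import *
print(state()['tool_pos'])
D=down(np.radians(209-90)); rows([([.5791,-.3655,.22],D),([.49,-.25,.23],D)],.08)
E
```

```text
[0.43841978 0.24258724 0.20689102]
[[0.08, [0.588, -0.2092, -0.0145], [0.3, -0.1, 54.4]], [0.08, [0.4835, -0.1074, -0.0239], [0.3, -0.1, 54.4]]]
```

Request:
{"fn": "play_rows", "kwargs": {"rows": [[0.08,[0.045,-0.01,-0.01],[0,0,6]],[0.08,[0.1,-0.022,-0.02],[0,0,13]],[0.08,[0.16,-0.035,-0.024],[0,0,20]],[0.08,[0.22,-0.05,-0.024],[0,0,27]],[0.08,[0.28,-0.062,-0.024],[0,0,34]],[0.08,[0.34,-0.075,-0.024],[0,0,41]],[0.08,[0.4,-0.09,-0.024],[0,0,48]],[0.08,[0.46,-0.1,-0.024],[0,0,54.4]]]}}

```text
t: 40.05
tool_pos: [0.4854, -0.2279, 0.2318]
ee_rot: [0.781, -3.039, -0.002]
ft_force: [0.7, -0.1, -0.5]
width: 0.0804
```

```bash
python3 - <<'E'
from h import *
s=state(); print(s['tool_pos'])
im,C=snap('wrist','w13.png')
P=None
for o in pots(im,C):
    print(o)
    if abs(o[5][1]+.366)<.03 and abs(o[5][0]-.579)<.03: P=o[5]
print('expected',proj(C,[[.5791,-.3661,.074],[.5458,-.2605,.074]]).round())
P=P or [.5791,-.3655]
D=down(np.radians(209-90)); rows([([*P,.2],D),([*P,.045],D)],.08)
E
```

```text
[ 0.48544711 -0.22792282  0.23180821]
(260, 228, 12.5, 72, 29.2, [0.5484, -0.2605])
(607, 357, 19.4, 132, 72.3, [0.5035, 0.1383])
(140, 203, 12.2, 122, 1.8, [0.5792, -0.3685])
(384, 266, 17.2, 132, 72.6, [0.5261, -0.1356])
expected [[143. 205.]
 [262. 226.]]
[[0.08, [-0.019, -0.1629, 0.0321], [-0.1, -0.3, -0.6]], [0.08, [-0.0199, -0.1625, 0.1871], [-0.1, -0.3, -0.6]]]
```

Request:
{"fn": "play_rows", "kwargs": {"rows": [[0.08,[-0.005,-0.05,0],[0,0,0]],[0.08,[-0.013,-0.105,0.01],[0,0,0]],[0.08,[-0.02,-0.15,0.03],[0,0,0]],[0.08,[-0.02,-0.162,0.06],[0,0,0]],[0.08,[-0.02,-0.162,0.11],[0,0,0]],[0.08,[-0.02,-0.162,0.16],[0,0,0]],[0.08,[-0.02,-0.162,0.186],[0,0,0]],[0.08,[-0.02,-0.162,0.186],[0,0,0]]]}}

```text
t: 41.1
tool_pos: [0.5776, -0.3667, 0.0439]
ee_rot: [0.769, -3.037, -0.001]
ft_force: [0.0, -0.5, 1.6]
width: 0.0797
```

Request:
{"fn": "play_rows", "kwargs": {"rows": [[0.03,[0,0,0],[0,0,0]],[0.03,[0,0,0],[0,0,0]],[0.03,[0,0,0],[0,0,0]],[0.03,[0,0,0],[0,0,0]],[0.03,[0,0,-0.01],[0,0,0]],[0.03,[0,0,-0.04],[0,0,0]],[0.03,[0,0,-0.08],[0,0,0]],[0.03,[0,0,-0.14],[0,0,0]]]}}

```text
t: 42.1
tool_pos: [0.5772, -0.3654, 0.1824]
ee_rot: [0.768, -3.034, -0.007]
ft_force: [-0.0, 0.3, -1.5]
width: 0.055
```

```bash
python3 - <<'E'
from h import *
s=state(); print(s['tool_pos'],s['width'],s['ft_force'])
rows([place(52,-38,190)],.03)
E
```

```text
[ 0.57719793 -0.36538445  0.1823828 ] 0.05501456092500703 [-0.02901627  0.33678061 -1.53259924]
[[0.03, [-0.2217, 0.4977, -0.0062], [0.7, -0.4, -55.1]]]
```

Request:
{"fn": "play_rows", "kwargs": {"rows": [[0.03,[-0.018,0.035,0],[0,0,-4]],[0.03,[-0.04,0.085,0],[0,0,-10]],[0.03,[-0.062,0.14,-0.005],[0,0,-16]],[0.03,[-0.085,0.19,-0.005],[0,0,-22]],[0.03,[-0.107,0.24,-0.006],[0,0,-28]],[0.03,[-0.13,0.295,-0.006],[0,0,-35]],[0.03,[-0.155,0.35,-0.006],[0,0,-42]],[0.03,[-0.18,0.4,-0.006],[0,0,-48]]]}}

```text
t: 43.1
tool_pos: [0.5444, 0.0739, 0.1897]
ee_rot: [1.942, -2.458, -0.014]
ft_force: [0.3, 0.0, -1.0]
width: 0.0553
```

```bash
python3 - <<'E'
from h import *
s=state(); print(s['tool_pos'],s['width'],np.degrees(s['q']).round())
rows([place(52,-38,190),place(52,-38,100)],.03)
im,C=snap('wrist'); cv2.imwrite('pics/w14.png',im)
E
```

```text
[0.54441115 0.07390543 0.18973062] 0.05530384489760467 [   2.   -3.  110.    0.   73. -165.]
[[0.03, [-0.099, 0.0328, -0.0], [0.7, -0.0, -6.9]], [0.03, [-0.0992, 0.0317, 0.09], [0.7, -0.0, -6.9]]]
```

View pics/w14.png

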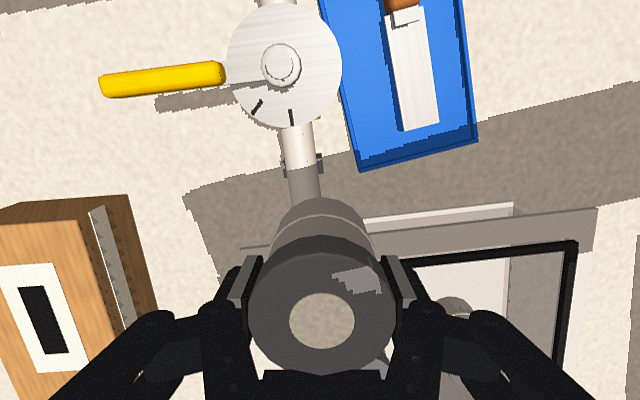

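The view shows the third pot held squarely in front of the tub's pry side, with the valve handle still at shut.

Request:
{"fn": "play_rows", "kwargs": {"rows": [[0.03,[-0.025,0.008,0],[0,0,-3]],[0.03,[-0.06,0.02,0],[0,0,-6.9]],[0.03,[-0.09,0.03,0],[0.7,0,-6.9]],[0.03,[-0.099,0.0328,0],[0.7,0,-6.9]],[0.03,[-0.099,0.0328,0.01],[0.7,0,-6.9]],[0.03,[-0.099,0.0328,0.03],[0.7,0,-6.9]],[0.03,[-0.099,0.0325,0.06],[0.7,0,-6.9]],[0.03,[-0.099,0.032,0.09],[0.7,0,-6.9]]]}}

```text
t: 44.15
tool_pos: [0.5331, 0.1825, 0.098]
ee_rot: [-2.098, 2.338, 0.008]
ft_force: [0.3, 0.2, -2.6]
width: 0.0552
```

```bash
python3 - <<'E'
from h import *
s=state(); print(s['tool_pos'],s['width'],RT.T@(s['tool_pos']-O),s['ft_force'],np.degrees(s['q']).round())
rows([place(52,-38,49.5)],.03)
E
```

```text
[0.533128   0.18245931 0.09799713] 0.05524378322240431 [ 0.04925744 -0.03368109  0.09799713] [ 0.27416104  0.18671963 -2.64416034] [  13.    4.  113.    0.   63. -161.]
[[0.03, [0.0045, -0.0029, 0.0485], [0.2, 0.2, 0.3]]]
```

Request:
{"fn": "play_rows", "kwargs": {"rows": [[0.03,[0.0045,-0.003,0.01],[0,0,0]],[0.03,[0.0045,-0.003,0.025],[0,0,0]],[0.03,[0.0045,-0.003,0.038],[0,0,0]],[0.03,[0.0045,-0.003,0.044],[0,0,0]],[0.03,[0.0045,-0.003,0.0465],[0,0,0]],[0.03,[0.0045,-0.003,0.0475],[0,0,0]],[0.03,[0.0045,-0.003,0.048],[0,0,0]],[0.03,[0.0045,-0.003,0.048],[0,0,0]]]}}

```text
t: 45.15
tool_pos: [0.5355, 0.1782, 0.0518]
ee_rot: [2.098, -2.338, -0.008]
ft_force: [-5.0, -0.8, 6.6]
width: 0.0552
```

```bash
python3 - <<'E'
from h import *
s=state(); print(s['tool_pos'],s['width'],s['ft_force'])
E
```

```text
[0.53551721 0.17816015 0.05178887] 0.0551907062446016 [-5.02486749 -0.84384275  6.57876033]
```

Request:
{"fn": "play_rows", "kwargs": {"rows": [[0.068,[0,0,0],[0,0,0]],[0.068,[0,0,0],[0,0,0]],[0.068,[0,0,-0.01],[0,0,0]],[0.068,[0,0,-0.04],[0,0,0]],[0.068,[0,0,-0.08],[0,0,0]],[0.068,[0,0,-0.12],[0,0,0]],[0.08,[0.02,0,-0.16],[0,0,8]],[0.08,[0.05,0,-0.17],[0,0,17]]]}}

```text
t: 46.15
tool_pos: [0.5334, 0.1281, 0.2275]
ee_rot: [-1.72, 2.618, 0.001]
ft_force: [0.1, 0.8, -0.5]
width: 0.0801
```

```bash
python3 - <<'E'
from h import *
print(state()['tool_pos'])
D=down(np.radians(209-90)); rows([([.52,-.22,.23],D)],.08)
E
```

```text
[0.53336422 0.12806444 0.22749144]
[[0.08, [0.3247, -0.1259, -0.0044], [-0.1, 0.5, 37.6]]]
```

Request:
{"fn": "play_rows", "kwargs": {"rows": [[0.08,[0.035,-0.013,0],[0,0,7]],[0.08,[0.085,-0.033,0],[0,0,15]],[0.08,[0.14,-0.054,0],[0,0,23]],[0.08,[0.195,-0.075,0],[0,0,30]],[0.08,[0.25,-0.097,0],[0,0,37.6]],[0.08,[0.3,-0.116,0],[0,0,37.6]],[0.08,[0.325,-0.126,0],[0,0.5,37.6]],[0.08,[0.325,-0.126,0],[0,0.5,37.6]]]}}

```text
t: 47.15
tool_pos: [0.5205, -0.2222, 0.2269]
ee_rot: [-0.782, 3.04, -0.005]
ft_force: [1.0, 0.2, -0.1]
width: 0.0799
```

```bash
python3 - <<'E'
from h import *
s=state(); print(s['tool_pos'])
im,C=snap('wrist','w15.png')
P=None
for o in pots(im,C):
    print(o)
    if abs(o[5][1]+.26)<.03 and abs(o[5][0]-.547)<.03: P=o[5]
print('expected',proj(C,[[.5475,-.2605,.074]]).round())
P=P or [.5475,-.2607]
D=down(np.radians(209-90)); rows([([*P,.2],D),([*P,.045],D)],.08)
E
```

```text
[ 0.52047388 -0.22223395  0.2269383 ]
(271, 194, 13.8, 123, 12.6, [0.5477, -0.2609])
(492, 318, 13.8, 68, 80.7, [0.5576, -0.0034])
(385, 258, 13.8, 125, 44.3, [0.5525, -0.1363])
(445, 263, 13.8, 106, 54.8, [0.5291, -0.0827])
(610, 345, 15.0, 101, 70.1, [0.5244, 0.1268])
(553, 321, 8.0, 128, 62.1, [0.5302, 0.0537])
expected [[272. 194.]]
[[0.08, [-0.0045, -0.0481, 0.0268], [-0.2, 0.1, -0.1]], [0.08, [-0.0042, -0.0476, 0.1818], [-0.2, 0.1, -0.1]]]
```

Request:
{"fn": "play_rows", "kwargs": {"rows": [[0.08,[-0.002,-0.025,0],[0,0,0]],[0.08,[-0.0045,-0.048,0.01],[0,0,0]],[0.08,[-0.0045,-0.048,0.04],[0,0,0]],[0.08,[-0.0045,-0.048,0.08],[0,0,0]],[0.08,[-0.0045,-0.048,0.13],[0,0,0]],[0.08,[-0.0045,-0.048,0.17],[0,0,0]],[0.08,[-0.0042,-0.0478,0.181],[0,0,0]],[0.08,[-0.0042,-0.0478,0.181],[0,0,0]]]}}

```text
t: 48.2
tool_pos: [0.5483, -0.2604, 0.0463]
ee_rot: [-0.786, 3.039, -0.004]
ft_force: [0.4, 0.1, 0.5]
width: 0.08
```

Request:
{"fn": "play_rows", "kwargs": {"rows": [[0.03,[0,0,0],[0,0,0]],[0.03,[0,0,0],[0,0,0]],[0.03,[0,0,0],[0,0,0]],[0.03,[0,0,0],[0,0,0]],[0.03,[0,0,-0.01],[0,0,0]],[0.03,[0,0,-0.04],[0,0,0]],[0.03,[0,0,-0.08],[0,0,0]],[0.03,[0,0,-0.14],[0,0,0]]]}}

```text
t: 49.2
tool_pos: [0.5462, -0.2594, 0.1855]
ee_rot: [0.786, -3.041, -0.001]
ft_force: [0.9, -0.5, -1.3]
width: 0.0548
```

```bash
python3 - <<'E'
from h import *
s=state(); print(s['tool_pos'],s['width'],s['ft_force'],np.degrees(s['q']).round())
rows([place(-52,-38,190,-102)],.03)
E
```

```text
[ 0.5461546  -0.25943183  0.18546339] 0.05483630879726545 [ 0.8991738  -0.47403406 -1.26262748] [ -30.    4.  104.   -0.   72. -149.]
[[0.03, [-0.1177, 0.4481, -0.0042], [0.1, -0.0, -49.0]]]
```

Request:
{"fn": "play_rows", "kwargs": {"rows": [[0.03,[-0.01,0.035,-0.002],[0,0,-2]],[0.03,[-0.022,0.085,-0.004],[0,0,-7]],[0.03,[-0.036,0.138,-0.004],[0,0,-12]],[0.03,[-0.05,0.19,-0.004],[0,0,-18]],[0.03,[-0.064,0.245,-0.004],[0,0,-25]],[0.03,[-0.078,0.3,-0.004],[0,0,-33]],[0.03,[-0.092,0.35,-0.004],[0,0,-41]],[0.03,[-0.106,0.4,-0.004],[0,0,-49]]]}}

```text
t: 50.2
tool_pos: [0.4443, 0.1433, 0.1902]
ee_rot: [-1.982, 2.437, 0.0]
ft_force: [-0.1, 0.4, -2.7]
width: 0.0549
```

```bash
python3 - <<'E'
from h import *
s=state(); print(s['tool_pos'],s['width'],np.degrees(s['q']).round())
rows([place(-52,-38,190,-102),place(-52,-38,100,-102)],.03)
E
```

```text
[0.44430331 0.14325316 0.19019434] 0.05490447157379774 [  11.  -15.  121.    0.   74. -157.]
[[0.03, [-0.0429, 0.0215, 0.0002], [-0.0, 0.0, 0.2]], [0.03, [-0.0429, 0.0215, 0.0902], [-0.0, 0.0, 0.2]]]
```

Request:
{"fn": "play_rows", "kwargs": {"rows": [[0.03,[-0.025,0.012,0],[0,0,0]],[0.03,[-0.043,0.0215,0],[0,0,0]],[0.03,[-0.043,0.0215,0],[0,0,0]],[0.03,[-0.043,0.0215,0.01],[0,0,0]],[0.03,[-0.043,0.0215,0.03],[0,0,0]],[0.03,[-0.043,0.0215,0.06],[0,0,0]],[0.03,[-0.043,0.0215,0.085],[0,0,0]],[0.03,[-0.043,0.0215,0.09],[0,0,0]]]}}

```text
t: 51.2
tool_pos: [0.4305, 0.1883, 0.0976]
ee_rot: [1.977, -2.436, -0.003]
ft_force: [-0.2, 0.4, -1.5]
width: 0.0551
```

```bash
python3 - <<'E'
from h import *
s=state(); print(s['tool_pos'],s['width'],RT.T@(s['tool_pos']-O),s['ft_force'])
rows([place(-52,-38,51.5,-102)],.03)
E
```

```text
[0.43046034 0.18833119 0.0975676 ] 0.05512935274282694 [-0.05341497 -0.03946927  0.0975676 ] [-0.15158255  0.38398872 -1.50494088]
[[0.03, [-0.0017, -0.0015, 0.0461], [0.2, -0.1, 0.1]]]
```

Request:
{"fn": "play_rows", "kwargs": {"rows": [[0.03,[-0.0015,-0.001,0.01],[0,0,0]],[0.03,[-0.0015,-0.001,0.025],[0,0,0]],[0.03,[-0.0015,-0.001,0.036],[0,0,0]],[0.03,[-0.0015,-0.001,0.042],[0,0,0]],[0.03,[-0.0015,-0.001,0.044],[0,0,0]],[0.03,[-0.0015,-0.001,0.045],[0,0,0]],[0.03,[-0.0015,-0.001,0.0455],[0,0,0]],[0.03,[-0.0015,-0.001,0.0455],[0,0,0]]]}}

```text
t: 52.2
tool_pos: [0.4314, 0.1896, 0.0545]
ee_rot: [1.976, -2.433, -0.004]
ft_force: [-10.5, -3.9, 16.1]
width: 0.0552
```

```bash
python3 - <<'E'
from h import *
s=state(); print(s['tool_pos'],s['width'],s['ft_force'])
E
```

```text
[0.43141432 0.18956041 0.0544972 ] 0.055165450526525356 [-10.4578695   -3.88910709  16.12374594]
```

Request:
{"fn": "play_rows", "kwargs": {"rows": [[0.068,[0,0,0],[0,0,0]],[0.068,[0,0,0],[0,0,0]],[0.068,[0,0,-0.01],[0,0,0]],[0.068,[0,0,-0.04],[0,0,0]],[0.068,[0,0,-0.08],[0,0,0]],[0.068,[0,0,-0.12],[0,0,0]],[0.05,[0.0,0,-0.17],[0,0,0]],[0.0,[0.0,0,-0.23],[0,0,0]]]}}

```text
t: 53.2
tool_pos: [0.4323, 0.1899, 0.2857]
ee_rot: [1.976, -2.432, -0.005]
ft_force: [1.0, 0.6, -0.8]
width: 0.033
```

```bash
python3 - <<'E'
from h import *
s=state(); print(s['tool_pos'],np.degrees(s['q']).round(),s['ee_rot'])
t,Ct=snap('top','top5.png'); sd,Cs=snap('side','side5.png')
cv2.imwrite('pics/c16.png',np.vstack([cv2.resize(t[160:290,170:470],(780,338)),cv2.resize(sd[70:170,150:450],(780,260))]))
E
```

```text
[0.43234635 0.18987147 0.28567887] [  17.  -17.  113.   -0.   84. -151.] [ 1.97556865 -2.43224844 -0.00497057]
```

View pics/c16.png

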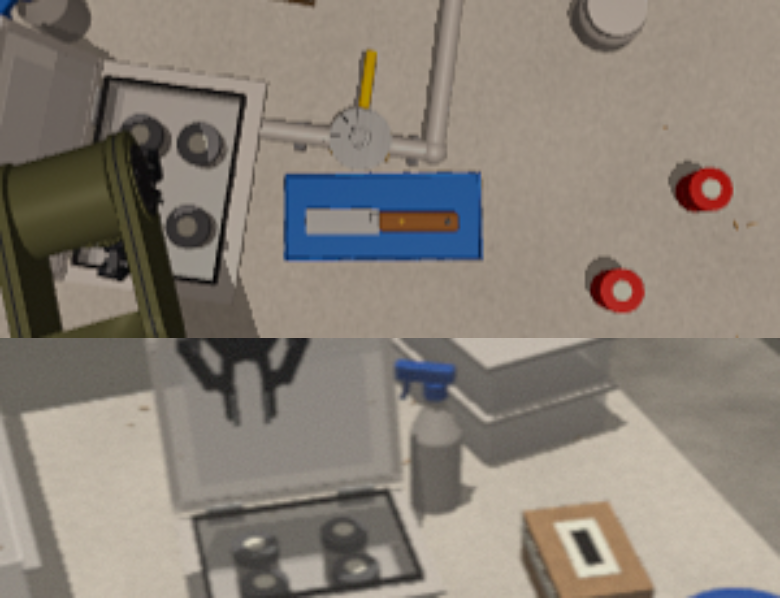

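All four pots stand upright in the tub, nothing is left at the pick site except the red decoys, and the scraper is in the tray. Next I'll go over the lid and close it from behind.

```bash
cat >> h.py <<'E'
def closer(th,x=-20,xa=-102):
    a=np.radians(th); c,s=np.cos(a),np.sin(a)
    return tub(x,95-(207 if th>90 else 180)*c+5*s+11,93+180*s+5*c+14),down(np.radians(xa-90))
E
python3 - <<'E'
from h import *
rows([place(-20,60,345,-102),place(-20,195,345,-102),place(-20,195,279,-102)],0)
sd=cv2.imread('pics/side5.png')
E
```

```text
[[0, [-0.0984, -0.0193, -0.0507], [-0.4, 0.2, 0.2]], [0, [-0.2328, -0.0068, -0.0502], [-0.4, 0.2, 0.2]], [0, [-0.2326, -0.0063, 0.0158], [-0.4, 0.2, 0.2]]]
```

Request:
{"fn": "play_rows", "kwargs": {"rows": [[0,[-0.01,-0.01,-0.03],[0,0,0]],[0,[-0.03,-0.019,-0.06],[0,0,0]],[0,[-0.08,-0.019,-0.065],[0,0,0]],[0,[-0.13,-0.015,-0.065],[0,0,0]],[0,[-0.18,-0.01,-0.065],[0,0,0]],[0,[-0.22,-0.007,-0.065],[0,0,0]],[0,[-0.233,-0.007,-0.065],[0,0,0]],[0,[-0.233,-0.007,-0.065],[0,0,0]]], "squeeze": 60}}

```text
t: 54.3
tool_pos: [0.4903, 0.4176, 0.3592]
ee_rot: [-1.978, 2.433, -0.005]
ft_force: [-0.0, -0.0, -0.2]
width: 0.0001
```

```bash
python3 - <<'E'
from h import *
s=state(); print(s['tool_pos'],s['ft_force'],(RT.T@(s['tool_pos']-O)).round(3))
rows([place(-20,195,279,-102)],0)
E
```

```text
[0.49033565 0.41763627 0.35922278] [-0.02283001 -0.0297531  -0.21188809] [-0.02   0.195  0.359]
[[0, [0.0004, 0.0006, 0.0802], [-0.4, 0.2, 0.2]]]
```

Request:
{"fn": "play_rows", "kwargs": {"rows": [[0,[0,0,0.02],[0,0,0]],[0,[0,0,0.045],[0,0,0]],[0,[0,0,0.07],[0,0,0]],[0,[0,0,0.08],[0,0,0]],[0,[0,0,0.08],[0,0,0]],[0,[0,0,0.08],[0,0,0]],[0,[0,0,0.08],[0,0,0]],[0,[0,0,0.08],[0,0,0]]]}}

```text
t: 55.3
tool_pos: [0.4911, 0.418, 0.2802]
ee_rot: [-1.977, 2.432, -0.005]
ft_force: [-0.6, 0.2, -1.2]
width: 0.0002
```

```bash
python3 - <<'E'
from h import *
s=state(); print(s['tool_pos'],s['ft_force'],(RT.T@(s['tool_pos']-O)).round(3))
rows([closer(t) for t in (108,104,100,96,92,88,84,80)],0)
E
```

```text
[0.49113233 0.41797642 0.280194  ] [-0.63497761  0.1804358  -1.18260139] [-0.019  0.196  0.28 ]
[[0, [0.0209, -0.001, 0.0035], [-0.4, 0.2, 0.2]], [0, [0.0346, -0.0023, -0.0004], [-0.4, 0.2, 0.2]], [0, [0.0486, -0.0036, -0.0034], [-0.4, 0.2, 0.2]], [0, [0.0628, -0.005, -0.0055], [-0.4, 0.2, 0.2]], [0, [0.0771, -0.0063, -0.0068], [-0.4, 0.2, 0.2]], [0, [0.0905, -0.0076, -0.0072], [-0.4, 0.2, 0.2]], [0, [0.103, -0.0087, -0.0067], [-0.4, 0.2, 0.2]], [0, [0.1155, -0.0099, -0.0053], [-0.4, 0.2, 0.2]]]
```

Request:
{"fn": "play_rows", "kwargs": {"rows": [[0,[0.0209,-0.001,0.002],[0,0,0]],[0,[0.0346,-0.0023,0],[0,0,0]],[0,[0.0486,-0.0036,-0.0034],[0,0,0]],[0,[0.0628,-0.005,-0.0055],[0,0,0]],[0,[0.0771,-0.0063,-0.0068],[0,0,0]],[0,[0.0905,-0.0076,-0.0072],[0,0,0]],[0,[0.103,-0.0087,-0.0067],[0,0,0]],[0,[0.1155,-0.0099,-0.0053],[0,0,0]]]}}

```text
t: 56.3
tool_pos: [0.4773, 0.302, 0.2853]
ee_rot: [-1.976, 2.432, -0.006]
ft_force: [0.5, 0.9, 1.6]
width: -0.0002
```

```bash
python3 - <<'E'
from h import *
s=state(); print(s['tool_pos'],s['ft_force'],(RT.T@(s['tool_pos']-O)).round(3))
rows([closer(t) for t in (76,71,66,61,56,51,46,41)],0)
t,Ct=snap('side','side6.png')
E
```

```text
[0.47726691 0.30200894 0.28526546] [0.5179263  0.93993499 1.5693106 ] [-0.02   0.079  0.285]
[[0, [0.0115, -0.0008, 0.0024], [-0.5, 0.2, 0.2]], [0, [0.0266, -0.0022, 0.0064], [-0.5, 0.2, 0.2]], [0, [0.0413, -0.0035, 0.0117], [-0.5, 0.2, 0.2]], [0, [0.0555, -0.0048, 0.0182], [-0.5, 0.2, 0.2]], [0, [0.0691, -0.006, 0.026], [-0.5, 0.2, 0.2]], [0, [0.082, -0.0071, 0.035], [-0.5, 0.2, 0.2]], [0, [0.094, -0.0081, 0.045], [-0.5, 0.2, 0.2]], [0, [0.1051, -0.009, 0.0561], [-0.5, 0.2, 0.2]]]
```

Request:
{"fn": "play_rows", "kwargs": {"rows": [[0,[0.0115,-0.0008,0.0024],[0,0,0]],[0,[0.0266,-0.0022,0.0064],[0,0,0]],[0,[0.0413,-0.0035,0.0117],[0,0,0]],[0,[0.0555,-0.0048,0.0182],[0,0,0]],[0,[0.0691,-0.006,0.026],[0,0,0]],[0,[0.082,-0.0071,0.035],[0,0,0]],[0,[0.094,-0.0081,0.045],[0,0,0]],[0,[0.1051,-0.009,0.0561],[0,0,0]]]}}

```text
t: 57.35
tool_pos: [0.4646, 0.1953, 0.2278]
ee_rot: [-1.976, 2.434, -0.007]
ft_force: [1.5, 0.2, 1.0]
width: 0.0005
```

```bash
python3 - <<'E'
from h import *
s=state(); print(s['tool_pos'],s['ft_force'],(RT.T@(s['tool_pos']-O)).round(3))
rows([closer(t) for t in (37,32,27,22,17,12,8,5)],0)
t,Ct=snap('side','side7.png')
E
```

```text
[0.46461614 0.19526973 0.22779146] [1.48608818 0.18494161 0.98640497] [-0.02  -0.029  0.228]
[[0, [0.006, -0.0008, 0.0085], [-0.4, 0.1, 0.2]], [0, [0.0152, -0.0015, 0.0211], [-0.4, 0.1, 0.2]], [0, [0.0233, -0.0022, 0.0346], [-0.4, 0.1, 0.2]], [0, [0.0303, -0.0027, 0.0487], [-0.4, 0.1, 0.2]], [0, [0.0359, -0.0031, 0.0633], [-0.4, 0.1, 0.2]], [0, [0.0403, -0.0034, 0.0784], [-0.4, 0.1, 0.2]], [0, [0.0428, -0.0036, 0.0907], [-0.4, 0.1, 0.2]], [0, [0.0442, -0.0036, 0.1001], [-0.4, 0.1, 0.2]]]
```

Request:
{"fn": "play_rows", "kwargs": {"rows": [[0,[0.006,-0.0008,0.0085],[0,0,0]],[0,[0.0152,-0.0015,0.0211],[0,0,0]],[0,[0.0233,-0.0022,0.0346],[0,0,0]],[0,[0.0303,-0.0027,0.0487],[0,0,0]],[0,[0.0359,-0.0031,0.0633],[0,0,0]],[0,[0.0403,-0.0034,0.0784],[0,0,0]],[0,[0.0428,-0.0036,0.0907],[0,0,0]],[0,[0.0442,-0.0036,0.1],[0,0,0]]]}}

```text
t: 58.4
tool_pos: [0.4582, 0.1499, 0.1248]
ee_rot: [-1.978, 2.438, -0.005]
ft_force: [0.3, 1.0, 1.3]
width: -0.0003
```

```bash
python3 - <<'E'
from h import *
s=state(); print(s['tool_pos'],s['ft_force'],(RT.T@(s['tool_pos']-O)).round(3))
rows([closer(t) for t in (2,0)],0)
E
```

```text
[0.45821152 0.1498967  0.12480127] [0.29482787 1.04731436 1.25624292] [-0.021 -0.075  0.125]
[[0, [-0.0009, -0.0014, 0.0065], [-0.2, -0.0, 0.1]], [0, [-0.0007, -0.0014, 0.0128], [-0.2, -0.0, 0.1]]]
```

Request:
{"fn": "play_rows", "kwargs": {"rows": [[0,[0,0,0.003],[0,0,0]],[0,[0,0,0.006],[0,0,0]],[0,[0,0,0.009],[0,0,0]],[0,[0,0,0.011],[0,0,0]],[0,[0,0,0.0125],[0,0,0]],[0,[0,0,0.0135],[0,0,0]],[0,[0,0,0.0145],[0,0,0]],[0,[0,0,0.0145],[0,0,0]]]}}

```text
t: 59.4
tool_pos: [0.4585, 0.1499, 0.1119]
ee_rot: [-1.979, 2.438, -0.005]
ft_force: [-4.7, -1.9, 9.4]
width: 0.0001
```

```bash
python3 - <<'E'
from h import *
s=state(); print(s['tool_pos'],s['ft_force'])
E
```

```text
[0.45845726 0.14989954 0.11193461] [-4.72679848 -1.86864781  9.36546635]
```

Request:
{"fn": "play_rows", "kwargs": {"rows": [[0,[0,0,0.001],[0,0,0]],[0,[0,0,0.002],[0,0,0]],[0,[0,0,0.002],[0,0,0]],[0,[0,0,0.001],[0,0,0]],[0,[0,0,-0.01],[0,0,0]],[0,[0,0,-0.04],[0,0,0]],[0,[0,0,-0.09],[0,0,0]],[0,[0,0,-0.15],[0,0,0]]]}}

```text
t: 60.4
tool_pos: [0.4572, 0.1501, 0.2627]
ee_rot: [-1.98, 2.439, -0.004]
ft_force: [0.8, -0.0, 0.4]
width: -0.0001
```

```bash
python3 - <<'E'
from h import *
s=state(); print(s['tool_pos'])
im,C=snap('wrist','w17.png')
# valve pinch pose, handle shut dir = -6.3deg; tool x along handle
ax=np.array([.5465,-.0285]); a=np.radians(-6.3)
print(go([ax[0]+.0755*np.cos(a),ax[1]+.0755*np.sin(a),.2],down(a-np.pi/2)),go([ax[0]+.0755*np.cos(a),ax[1]+.0755*np.sin(a),.2],down(a+np.pi/2)))
E
```

```text
[0.45722516 0.15011588 0.26266536]
([0.1513, -0.1942, 0.0761], [-1.0, -0.6, -95.6]) ([0.1513, -0.1942, 0.0761], [-0.6, 1.0, 84.4])
```

Request:
{"fn": "play_rows", "kwargs": {"rows": [[0.03,[0.015,-0.02,0],[0,0,10]],[0.05,[0.035,-0.045,0],[0,0,20]],[0.05,[0.055,-0.07,0],[0,0,30]],[0.05,[0.075,-0.095,0],[0,0,40]],[0.05,[0.095,-0.12,0.02],[0,0,50]],[0.05,[0.115,-0.145,0.04],[0,0,60]],[0.05,[0.135,-0.17,0.06],[0,0,70]],[0.05,[0.151,-0.194,0.07],[0,0,80]]], "squeeze": 40}}

```text
t: 61.45
tool_pos: [0.6215, -0.0373, 0.2046]
ee_rot: [0.061, 3.125, 0.004]
ft_force: [-0.1, -1.0, 0.0]
width: 0.0501
```

```bash
python3 - <<'E'
from h import *
s=state(); print(s['tool_pos'],np.degrees(s['q']).round())
im,C=snap('wrist','w18.png'); hsv=cv2.cvtColor(im,cv2.COLOR_BGR2HSV)
m=cv2.inRange(hsv,(20,150,80),(34,255,255)); c=max(cv2.findContours(m,0,2)[0],key=cv2.contourArea); r=cv2.minAreaRect(c);print(r,onz(C,cv2.boxPoints(r),.107).round(4).tolist())
ax=np.array([.5465,-.0285]); a=np.radians(-6.3); p=[ax[0]+.0755*np.cos(a),ax[1]+.0755*np.sin(a)]
rows([([*p,.15],down(a+np.pi/2)),([*p,.098],down(a+np.pi/2))],.05)
E
```

```text
[ 0.6214791  -0.03732425  0.20457131] [ -8.   5. 101.   0.  73. -96.]
((323.355224609375, 199.23794555664062), (19.681779861450195, 98.40888977050781), 4.763641834259033) [[0.6542, -0.0486, 0.107], [0.5791, -0.039, 0.107], [0.5808, -0.0255, 0.107], [0.6562, -0.0335, 0.107]]
[[0.05, [0.0023, 0.0026, 0.0535], [0.1, 0.9, 3.8]], [0.05, [0.0031, 0.0026, 0.1055], [0.1, 0.9, 3.8]]]
```

Request:
{"fn": "play_rows", "kwargs": {"rows": [[0.05,[0.0023,0.0015,0.02],[0,0.9,3.5]],[0.05,[0.0023,0.0015,0.06],[0,0.9,3.5]],[0.05,[0.0028,0.0015,0.09],[0,0.9,3.5]],[0.05,[0.003,0.0015,0.105],[0,0.9,3.5]],[0.05,[0.003,0.0015,0.105],[0,0.9,3.5]],[0.0,[0.003,0.0015,0.105],[0,0.9,3.5]],[0.0,[0.003,0.0015,0.105],[0,0.9,3.5]],[0.0,[0.003,0.0015,0.105],[0,0.9,3.5]]]}}

```text
t: 62.5
tool_pos: [0.623, -0.0363, 0.1007]
ee_rot: [0.166, 3.133, 0.008]
ft_force: [0.7, 6.7, 2.1]
width: 0.0131
```

Request:
{"fn": "play_rows", "kwargs": {"rows": [[0,[0,0,0],[0,0,0]],[0,[0,0,0],[0,0,0]],[0,[0,0,0],[0,0,0]],[0,[0,0,0],[0,0,0]],[0,[0,0,0],[0,0,0]],[0,[0,0,0],[0,0,0]],[0,[0,0,0],[0,0,0]],[0,[0,0,0],[0,0,0]]]}}

```text
t: 63.5
tool_pos: [0.623, -0.0362, 0.1007]
ee_rot: [0.166, 3.133, 0.008]
ft_force: [0.6, 4.9, -1.8]
width: 0.0133
```

```bash
cat >> h.py <<'E'
def valve(end,n=7):
    s=state();x=R.from_rotvec(s['ee_rot']).as_matrix()[:,0]; p=s['tool_pos']; print(p,s['ft_force'],s['width'])
    ax=np.array([.5458,-.0283]); h=p[:2]-ax; a0=np.arctan2(h[1],h[0]); tx=np.arctan2(-x[1],-x[0]); r=.0755
    print(np.degrees([a0,tx]),np.hypot(*h)); e=np.radians(end); w=[]
    for k in range(1,9):
        f=min(k/n,1); a=a0+(e-a0)*f; w.append(([ax[0]+r*np.cos(a),ax[1]+r*np.sin(a),p[2]],down(tx+(e-tx)*f+np.pi/2)))
    rows(w,0)
E
python3 - <<'E'
from h import *
valve(38.5)
E
```

```text
[ 0.6230438  -0.03617271  0.10072241] [ 0.60765642  4.91449688 -1.75629845] 0.013343059673006617
[-5.81950876 -6.08391137] 0.07764395766352869
[[0, [0.0026, 0.0083, 0.0], [0.3, 0.3, -6.4]], [0, [0.0041, 0.0165, 0.0001], [0.3, 0.3, -12.7]], [0, [0.0064, 0.0245, 0.0001], [0.3, 0.3, -19.1]], [0, [0.0095, 0.0323, 0.0001], [0.2, 0.3, -25.5]], [0, [0.0136, 0.0396, 0.0002], [0.2, 0.3, -31.8]], [0, [0.0184, 0.0464, 0.0002], [0.2, 0.3, -38.2]], [0, [0.0239, 0.0526, 0.0002], [0.2, 0.3, -44.6]], [0, [0.0239, 0.0526, 0.0002], [0.2, 0.3, -44.6]]]
```

Request:
{"fn": "play_rows", "kwargs": {"rows": [[0,[0.001,0.0083,0],[0,0,-6.4]],[0,[0.0025,0.0167,0],[0,0,-12.7]],[0,[0.005,0.025,0],[0,0,-19.1]],[0,[0.0082,0.033,0],[0,0,-25.5]],[0,[0.0123,0.0405,0],[0,0,-31.8]],[0,[0.017,0.0475,0],[0,0,-38.2]],[0,[0.0226,0.054,0],[0,0,-44.6]],[0,[0.0226,0.054,0],[0,0,-44.6]]]}}

```text
t: 64.5
tool_pos: [0.6066, 0.021, 0.1007]
ee_rot: [-1.036, 2.958, 0.006]
ft_force: [4.2, 5.8, -4.5]
width: 0.0134
```

```bash
python3 - <<'E'
from h import *
valve(38.5)
im,C=snap('wrist','w19.png')
E
```

```text
[0.60661238 0.02102575 0.10074944] [ 4.18848182  5.81416695 -4.49913532] 0.01339149393010489
[39.04597942 38.59532509] 0.07830182308329148
[[0, [0.0028, -0.0001, -0.0], [0.1, 0.5, 0.0]], [0, [0.0028, -0.0002, -0.0], [0.1, 0.5, 0.0]], [0, [0.0028, -0.0003, -0.0], [0.1, 0.5, 0.0]], [0, [0.0028, -0.0004, -0.0], [0.1, 0.5, 0.1]], [0, [0.0028, -0.0005, -0.0], [0.1, 0.5, 0.1]], [0, [0.0028, -0.0006, -0.0], [0.1, 0.5, 0.1]], [0, [0.0028, -0.0007, -0.0], [0.1, 0.5, 0.1]], [0, [0.0028, -0.0007, -0.0], [0.1, 0.5, 0.1]]]
```

Request:
{"fn": "play_rows", "kwargs": {"rows": [[0.03,[0,0,0],[0,0,0]],[0.05,[0,0,0],[0,0,0]],[0.05,[0,0,0],[0,0,0]],[0.05,[0,0,-0.02],[0,0,0]],[0.05,[0,0,-0.06],[0,0,0]],[0.05,[0,0,-0.11],[0,0,0]],[0.05,[0,0,-0.16],[0,0,0]],[0.05,[0,0,-0.2],[0,0,0]]]}}

```text
t: 65.55
tool_pos: [0.6058, 0.0195, 0.3055]
ee_rot: [-1.033, 2.954, 0.003]
ft_force: [0.0, -0.2, 0.4]
width: 0.0499
```

```bash
python3 - <<'E'
from h import *
im,C=snap('wrist','w20.png'); hsv=cv2.cvtColor(im,cv2.COLOR_BGR2HSV)
m=cv2.inRange(hsv,(20,150,80),(34,255,255)); c=max(cv2.findContours(m,0,2)[0],key=cv2.contourArea); r=cv2.minAreaRect(c)
B=onz(C,cv2.boxPoints(r),.107); e=[B[1]-B[0],B[2]-B[1]]; e=max(e,key=np.linalg.norm); print(r,'handle rel tub',(np.degrees(np.arctan2(e[1],e[0]))+6.5)%180)
t,_=snap('top'); sd,_=snap('side')
cv2.imwrite('pics/fin.png',np.vstack([np.hstack([cv2.resize(t[160:290,170:350],(400,289)),cv2.resize(sd[80:260,200:449],(400,289))]),cv2.resize(im[0:260,:],(800,311))[:, :]]))
E
```

```text
((322.5, 170.0), (72.0, 13.0), 90.0) handle rel tub 45.43666805520505
```

View pics/fin.png

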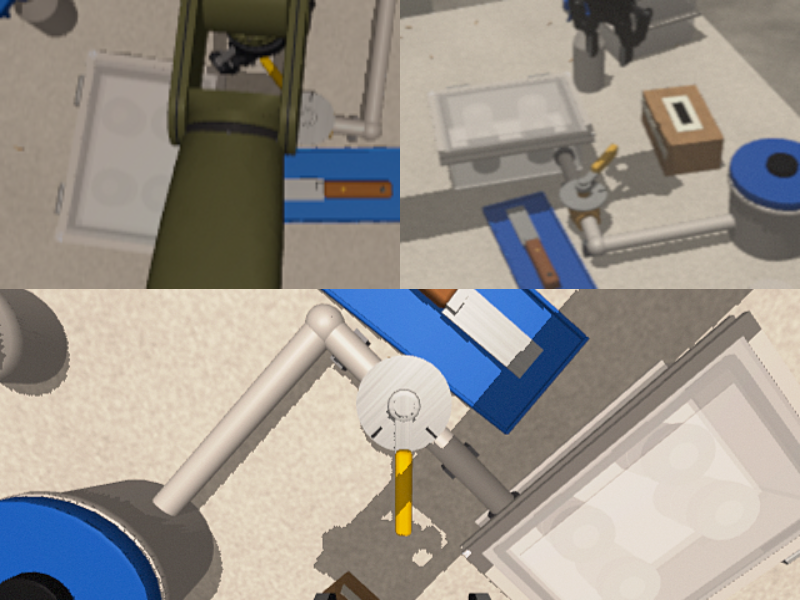

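The final view shows the lid shut with four pots visible through it. The handle is at 45°, between the 0° and 90° marks, and the scraper is flat in its tray.

```bash
python3 -c "
from cell import workorder; print(workorder.sign_off())"
```

```text
the job is handed in; nothing more can be done
None
```

I did every step in the order asked and handed the job in at about 66 s. No verdict was reported.

- **Sequence:** I shut the valve to its stop, levered the lid up with the scraper blade and swung it open to its stop. The scraper went back in its tray, and all four pots went into the tub. I closed the lid, then turned the valve to half open.
- **Pots:** All four stood upright before closing, and all four show through the lid in the last pictures. I lowered each until it touched the floor before letting go. One had been knocked about 2 cm aside earlier, so I measured it again before picking it up.
- **Lid:** It looks shut in the last pictures. I pressed until the fingertips were at lid-top height (98 mm) with about 9 N, then 2 mm further.
- **Valve:** The handle measures 45.4° in the last wrist picture, against 44.9° turned from the shut stop by the arm's readings.
- **Scraper:** It lies flat in the blue tray. It was pressed down with about 28 N before I eased off and released it.
- **Bystanders:** I never approached the carton, spray bottle or jar. The last pictures show them only in part, and I did not measure them again.

No check failed. My tub position was about 3 mm off along the tub's y, and I corrected it after placing the first pot.

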